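# Scrub the jar and load the warm drying rack

### The job

Finish the washing-up: take the bottle brush off its forked stand, scrub the inside of the open glass jar with two full strokes (each down to the bottom and back up until the lower end of the bristles is near the mouth), and hang the brush back in the fork by its collar. Set the jar and every square terracotta pot mouth up on the sloped slatted drying rack, each sitting flat on the slats between the guard rails, and when all of that is done flip the heat-mat toggle switch fully over, away from the robot. Keep the jar from tipping over, and leave the lid, trowel, twine spool and seed tin where they are.

Things in the scene. Friction and masses are not known exactly. Their poses are not given: they have to be found in the camera images.
- deck: sloped slatted top of the fixed drying rack, over a black heat mat. Origin: centre of the slats' upper surface, 58 mm above the table; x up the slope (15 degrees, low side to the robot), y along the rack, z normal to the slope. Inside its steel guard rails 84 mm (x) by 468 mm (y); rails 6 mm thick, tops 32 mm above the slats. Holds five items in a row, 92 mm apart; no marked places
- fork: fixed steel brush stand; origin on the table under where the brush hangs, z up. Two level prongs along x, from x = -37 mm (open end) to +53 mm (closed by a crossbar and post of 14 mm at x = 52 mm); slot 19 mm wide in y, prongs 11 mm wide, 10 mm thick, tops 170 mm above the table. Nothing stands above them. Foot 120 x 90 x 8 mm
- fork_seat (a point): the point midway between the prongs, level with their top, where the underside centre of the brush's collar rests (anywhere within 30 mm along the slot will do)
- brush: bottle brush hanging upright, blue handle up; origin at the lower end of the bristles, z up. Rigid bristle head 36 mm across, z = 0 to 85 mm; stem 8 mm thick to 150 mm; collar disc 38 mm across, 150 to 156 mm; square handle 22 x 22 mm along x and y, 156 to 226 mm. 90 g. The head does not pass the slot: lift about 10 mm and draw it out by the open end
- brush_collar (a point): centre of the underside of the brush's collar, 150 mm above the brush tip
- jar: open greenish glass jar without its lid, standing upright; origin at the centre of its underside, z up. 62 mm outside diameter, 54 mm inside, 115 mm high, inner floor 6 mm up. About 280 g
- pot1: square unglazed terracotta pot, open at the top, standing upright; origin at the centre of its underside, z up. Base 52 x 52 mm, height 75 mm; its top 28 mm is a straight rim band 60 x 60 mm outside and 42 x 42 mm inside, to be gripped from outside across two flat faces (60 mm, along its x or y axis). 170 g. May be absent
- pot2: square unglazed terracotta pot, open at the top, standing upright; origin at the centre of its underside, z up. Base 52 x 52 mm, height 75 mm; its top 28 mm is a straight rim band 60 x 60 mm outside and 42 x 42 mm inside, to be gripped from outside across two flat faces (60 mm, along its x or y axis). 170 g. May be absent
- pot3: square unglazed terracotta pot, open at the top, standing upright; origin at the centre of its underside, z up. Base 52 x 52 mm, height 75 mm; its top 28 mm is a straight rim band 60 x 60 mm outside and 42 x 42 mm inside, to be gripped from outside across two flat faces (60 mm, along its x or y axis). 170 g. May be absent
- pot4: square unglazed terracotta pot, open at the top, standing upright; origin at the centre of its underside, z up. Base 52 x 52 mm, height 75 mm; its top 28 mm is a straight rim band 60 x 60 mm outside and 42 x 42 mm inside, to be gripped from outside across two flat faces (60 mm, along its x or y axis). 170 g. May be absent
- heat_switch (a joint): heat-mat toggle switch angle: 0 off (leaning to the switch's -x side, towards the robot), 1.0 rad fully on (leaning to its +x side); it stays where it is left; on counts from 0.8
- heat_switch_tip (a point): free end of the steel toggle, a bar 70 mm long standing on a small grey block
- heat_switch_base: grey block under the toggle, fixed to the table; origin at the centre of its underside; the toggle swings in its x-z plane, over the origin
- jar_lid: brass screw lid of the jar, 68 mm across, 14 mm high, lying on the table; bystander, origin at its underside
- trowel: bright orange hand trowel lying on the table, about 255 mm long, under 30 mm high; bystander, origin near its middle, x towards the blade
- twine: wooden twine spool, 64 mm across, 70 mm high; bystander, origin at its underside
- seed_tin: green seed tin with a paper label, 70 mm across, 80 mm high; bystander, origin at its underside
Not all that is in view belongs to the job. Of the things that look like the brush, the largest one is meant.

How it is judged:
By the outcome, as a careful person would: the job done as asked, in the order asked, and still so for the second after the job is handed in, with the robot touching nothing.
Of pot1, pot2, pot3, pot4 only 2 to 4 are there at a start; the rules pass over those that are not, and their reading is None.
At some moment in a run one of pot1, pot2, pot3, pot4 may be knocked a few centimetres aside while the robot is not near it.
It also fails if it takes over 210 s, if anything falls off the work surface, if the arm or the gripper's body presses on something with over 40 N, if the wrist force passes 120 N, or if a joint passes its speed limit or range.

### The arm

A 6-joint arm with a two-finger parallel gripper is mounted at the origin on the work surface. World frame = base frame: x ahead of the robot, y to its left, z up, the work surface at z = 0. Lengths are in m, angles in rad, forces in N, time in s.
With the tool pointing down it reaches from about 0.35 to 0.975 m from the base axis. Payload 4.9 kg.
Tool frame: the origin (TCP) lies on the centre line of the jaws, within the pads' length; the fingertips stand 8 mm ahead of it and the grasp point (between the pads) lies 11 mm behind it; z points along the fingers, y is the direction in which the jaws open and shut (so a half turn about z gives the same grasp; the last joint's range is limited). The gripper opens to 85 mm and grips with 20 to 120 N. Pads are 22 mm wide; open, the fingers measure 114 mm over their backs; the gripper's body (76 mm by 85 mm) begins 54 mm behind the grasp point. The pads swing forward as they close: fully open they stand 13 mm farther back than shut.
Start: joints at [1.041, 0.053, 1.613, -0, 1.476, -0.119], TCP at [0.25, 0.573, 0.239] pointing down, gripper open.
Joint ranges: [-3.01, 3.01], [-1.01, 2.22], [0.06, 2.58], [-1.02, 4.17], [0.09, 2.62], [-3.14, 3.14]. Speed limits (rad/s): [2.57, 2.57, 3.14, 3.14, 3.14, 3.14].

### API

Orientations are given as a rotation vector (axis times angle).
In Python, from station import get_obs, get_image, calibration, finish_job gives the robot as it stands. The module is installed in compiled form; this text tells all that it offers.
- The arm moves only by the shell command python3 -m jog 'ROWS' [FORCE]. ROWS is JSON, a list of rows, each a list of 7 numbers: the shift along the tool's x, y, z in cm, then the turn, a rotation vector about the tool's x, y, z in rad, then the closure in counts, from 0 (fully open) to 255 (shut). In form: [[dx, dy, dz, ax, ay, az, jaw], ...]. A call has 1 to 8 rows; each row is the pose to reach, as a shift and turn from the pose measured when the call began, along the tool's axes at that moment; what a row does not reach only later rows make up. A row lasts 1/12 s, in which the tool goes at most 41.7 mm and 7.16 degrees, less where a joint would pass 70% of its speed; a pose out of reach is approached as far as the arm can. A call with a gripper value outside its range is refused whole. The fingers move at their own pace and stop on an object; FORCE is the grip in N (left out, the last holds). Time passes only in rows, so rows that repeat a pose let the fingers close. It gives the time, the measured TCP pose, the force and the opening at its end, in the units of the state.
- get_obs(): the state, without advancing time (a new reading comes with each control period).
- get_image(name): name is "scene" or "top" or "wrist"; returns the picture (420x560x3 uint8, red, green, blue); there is no depth.
- calibration(name): a dict with "vfov" (degrees; the focal length in pixels is half the picture's height over the tangent of half this angle, whatever the lens; pixels are square), "cx", "cy" (the principal point, pixels), "dist_coeffs" ([k1, k2, p1, p2, k3] as OpenCV has them; the pictures are not rectified), "R" (3x3) and "t" (3): a world point X has camera coordinates R X + t. Camera axes: x right, y down, z forward; pixel columns grow to the right and rows downward; lengths in m; the calibration is good to about 2 mm. A picture is of the moment at which its call begins: read the wrist's pose just before it. calibration takes no time and is no camera call; for the wrist camera it gives the pose at the moment of the call.
- finish_job(): hands the job in, once; it reports no verdict.
The state is a dict: "t": time; "q": joint angles; "dq": joint speeds; "effort": joint torques, N m; "tool_pos": TCP position; "tool_rot": TCP orientation; "contact_force": force on the tool from outside, world axes, zero at the start; "wrist_torque": the same for the moment, N m; "opening": finger opening in m.
Only numpy, scipy, OpenCV 4.12 (cv2) and the standard library are available. Lean on these libraries where they do the work, as an engineer would, in place of code of your own. Each camera call takes 0.05 s, during which the arm holds its last target. There are 200 camera calls.

## Working session

There is one attempt and no reset: what is moved stays moved. The work goes in short steps, Python scripts to look and compute and a shell command to move; the robot and the scene stay as the last step left them, time stands still between calls to the robot, and variables do not carry over. Pictures are saved under pics/ and viewed, about 12 in all and at most 16, crops included, and the job is handed in when it is done.

```bash
mkdir -p pics; ls
cat > h.py <<'E'
import numpy as np, cv2
from station import *
def K(c):
    f=210/np.tan(np.radians(c['vfov'])/2); return np.array([[f,0,c['cx']],[0,f,c['cy']],[0,0,1.]])
def snap(name,fn,crop=None,scale=1):
    im=get_image(name)[:,:,::-1]; cv2.imwrite(f'pics/{fn}_raw.png',im)
    if crop: a,b,c,d=crop; im=im[b:d,a:c]
    cv2.imwrite(f'pics/{fn}.png',cv2.resize(im,None,fx=scale,fy=scale,interpolation=cv2.INTER_CUBIC))
def crop(fn,out,box,scale):
    a,b,c,d=box; im=cv2.imread(f'pics/{fn}_raw.png')[b:d,a:c]
    cv2.imwrite(f'pics/{out}.png',cv2.resize(im,None,fx=scale,fy=scale,interpolation=cv2.INTER_CUBIC))
def ray(name,u,v,c=None):
    c=c or calibration(name); R=np.array(c['R']);t=np.array(c['t'])
    p=cv2.undistortPoints(np.array([[[u,v]]],float),K(c),np.array(c['dist_coeffs'],float))[0,0]
    return -R.T@t, R.T@np.array([p[0],p[1],1])
def at_z(name,u,v,z,c=None):
    o,d=ray(name,u,v,c); return o+d*(z-o[2])/d[2]
def tri(*obs):
    A=0;b=0
    for n,u,v in obs:
        o,d=ray(n,u,v); d=d/np.linalg.norm(d); P=np.eye(3)-np.outer(d,d); A=A+P; b=b+P@o
    return np.linalg.solve(A,b)
def proj(name,X,c=None):
    c=c or calibration(name)
    return cv2.projectPoints(np.array(X,float).reshape(-1,3),cv2.Rodrigues(np.array(c['R'],float))[0],np.array(c['t'],float),K(c),np.array(c['dist_coeffs'],float))[0][:,0]
def tool():
    o=get_obs(); return np.array(o['tool_pos']),cv2.Rodrigues(np.array(o['tool_rot'],float))[0],o
def go(xyz,yaw=None,R2=None):
    """shift (cm) & rotvec (tool axes) to reach pose; yaw = world angle of tool y (jaw) axis, tool pointing down"""
    p,R,o=tool(); d=R.T@(np.array(xyz)-p)*100
    if R2 is None:
        if yaw is None: R2=R
        else:
            R2=None;best=9
            for k in (0,np.pi):
                y=np.array([np.cos(yaw+k),np.sin(yaw+k),0]);z=np.array([0,0,-1.]);Q=np.c_[np.cross(y,z),y,z]
                a=np.linalg.norm(cv2.Rodrigues(R.T@Q)[0])
                if a<best:best=a;R2=Q
    r=cv2.Rodrigues(R.T@R2)[0].ravel()
    print('shift cm',d.round(2),'turn',r.round(3),'rows>=',max(np.linalg.norm(d)/4.17,np.degrees(np.linalg.norm(r))/7.16).round(1))
E
python3 - <<'E'
from h import *
snap('scene','s0',None,1.4); snap('top','t0',None,1.4)
for n in('scene','top','wrist'):
    c=calibration(n);print(n,c['vfov'],np.round(-np.array(c['R']).T@np.array(c['t']),3))
p,R,o=tool();print(p,R.round(3),o['opening'])
E
```

```text
pics
scene 51.088243048375936 [ 1.541 -0.048  0.8  ]
top 50.00836562594351 [ 0.274 -0.027  1.614]
wrist 59.91734075472787 [0.174 0.605 0.373]
[0.24929067 0.57253381 0.23818442] [[-0.917  0.399 -0.001]
 [ 0.399  0.917 -0.002]
 [ 0.    -0.002 -1.   ]] 0.08511088750759754
```

View pics/s0.png

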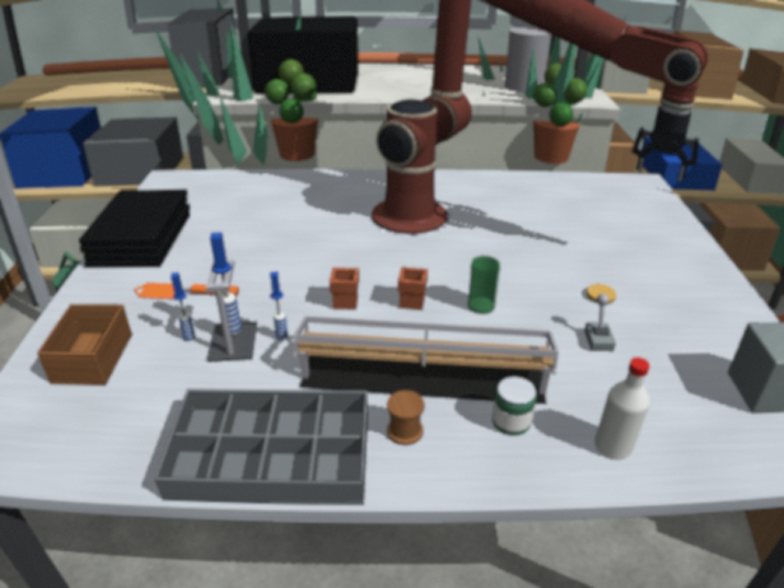

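View pics/t0.png

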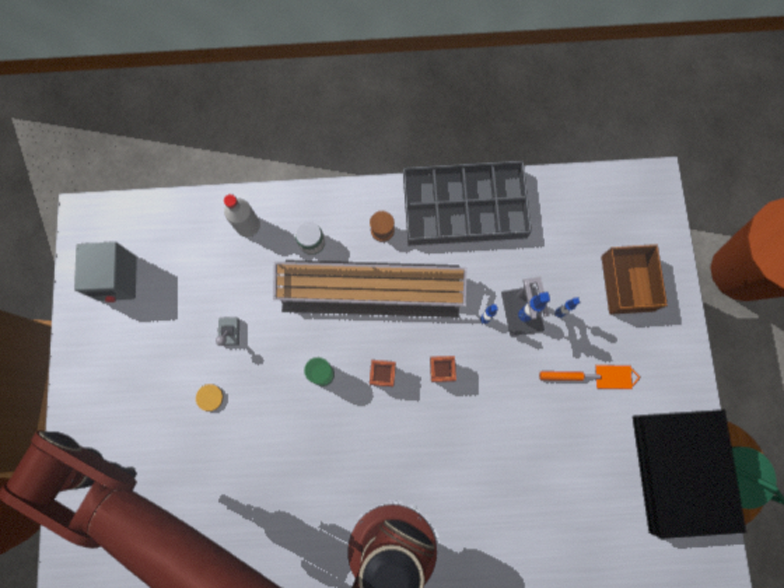

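The scene shows the fork with the large brush at about (225,260), with smaller brushes on either side of it. There are two pots at (345,287) and (412,287), the jar at (484,285), the toggle at (601,320), and the rack in the middle. I'll take closer crops next.

Run:
```python
from h import *
a=cv2.imread('pics/t0_raw.png')[178:296,140:405]; b=cv2.imread('pics/s0_raw.png')[160:280,110:440]
a=cv2.resize(a,None,fx=3,fy=3,interpolation=cv2.INTER_CUBIC); b=cv2.resize(b,None,fx=2.4,fy=2.4,interpolation=cv2.INTER_CUBIC)
a=np.pad(a,((0,0),(0,800-a.shape[1]),(0,0)));print(a.shape)
# per-tile: top crop -> raw = 140+u/3,178+v/3
cv2.imwrite('pics/c1.png',a); cv2.imwrite('pics/c2.png',b)
```

```text
(354, 800, 3)
```

View pics/c1.png

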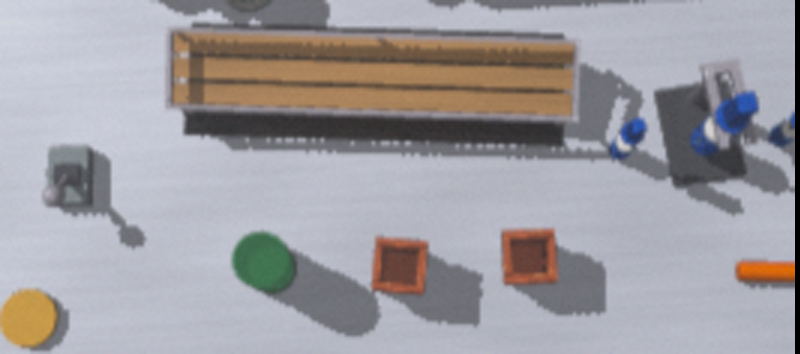

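View pics/c2.png

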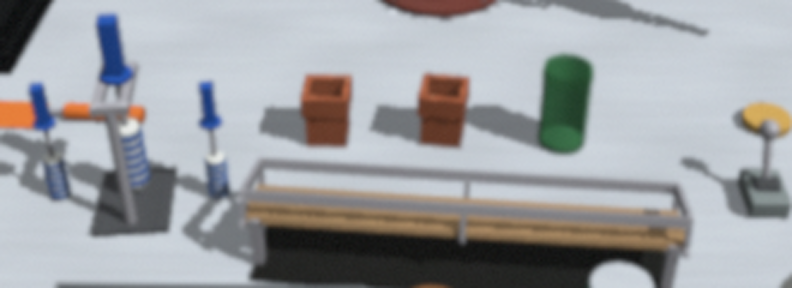

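```bash
cat > m.py <<'E'
from h import *
from scipy.optimize import least_squares
T=lambda u,v:('top',140+u/3,178+v/3)
S=lambda u,v:('scene',110+u/2.4,160+v/2.4)
pr=lambda n,x:print(n,np.round(x,4))
for nm,cs in (('potA',[(375,238),(428,241),(424,293),(372,290)]),('potB',[(503,231),(554,230),(557,281),(505,285)])):
    P=np.array([at_z(*T(*c),.075) for c in cs]); pr(nm,P.mean(0)); e=P[1]-P[0]; f=P[2]-P[3]; pr(' sides',[np.linalg.norm(P[i]-P[(i+1)%4]) for i in range(4)]); pr(' yaw',[np.arctan2(*x[1::-1]) for x in (P[1]-P[0],P[2]-P[3])]+[np.arctan2(*(x[1::-1]))for x in (P[0]-P[3],P[1]-P[2])])
pr('potA sc',np.mean([at_z(*S(*c),.075) for c in [(305,76),(351,77),(351,101),(302,101)]],0))
pr('potB sc',np.mean([at_z(*S(*c),.075) for c in [(423,75),(468,77),(467,104),(419,103)]],0))
pr('jar',at_z(*T(261,265),.115)); pr('jar sc',at_z(*S(567,68),.115))
pr('handle top',tri(T(745,101),S(107,18))); pr('collar',tri(T(727,119),S(116,78)));
pr('tip',tri(T(50,192),S(769,129))); pr('blk base c top',at_z(*T(71,177),.02));pr('lid',at_z(*T(28,318),.014))
pr('small R',tri(T(640,127),S(206,86)))
pr('foot',[at_z(*T(*c),.008)[:2] for c in [(655,90),(745,175),(675,187)]]);pr('foot sc',[at_z(*S(*c),.008)[:2] for c in [(92,235),(168,232),(176,168)]])
loc=np.array([[-48,-240,32],[-48,240,32],[48,240,32],[48,-240,32]])/1000
def pose(p):
    c,s=np.cos(p[2]),np.sin(p[2]);a=np.radians(15)
    Rz=np.array([[c,-s,0],[s,c,0],[0,0,1]]);Ry=np.array([[np.cos(a),0,-np.sin(a)],[0,1,0],[np.sin(a),0,np.cos(a)]])
    return Rz@Ry,np.array([p[0],p[1],.058])
obsT=[(577,122),(167,107),(167,31),(579,40)];obsS=[(262,160),(686,187),(690,219),(246,197)]
def f(p):
    R,o=pose(p);X=loc@R.T+o
    return np.r_[proj('top',X)-[T(*c)[1:] for c in obsT],proj('scene',X)-[S(*c)[1:] for c in obsS]].ravel()
if __name__=='__main__':
    r=least_squares(f,[.6,0,0]);pr('deck',r.x);print(r.fun.reshape(-1,2).round(1).tolist())
E
python3 m.py
```

```text
potA [ 0.4178 -0.005   0.075 ]
 sides [0.0605 0.059  0.0589 0.0589]
 yaw [-1.6921 -1.6927 -0.1139 -0.1416]
potB [ 0.4181 -0.153   0.075 ]
 sides [0.0583 0.0579 0.0591 0.0612]
 yaw [-1.6159 -1.5594 -0.0399 -0.0264]
potA sc [ 0.4292 -0.1484  0.075 ]
potB sc [ 0.4302 -0.0012  0.075 ]
jar [0.4244 0.1476 0.115 ]
jar sc [0.4414 0.1491 0.115 ]
handle top [ 0.5484 -0.3746  0.2435]
collar [ 0.546  -0.375   0.1644]
tip [0.526  0.3881 0.084 ]
blk base c top [0.5531 0.3808 0.02  ]
lid [0.3904 0.4338 0.014 ]
small R [ 0.5447 -0.2772  0.1535]
foot [[ 0.6165 -0.3274]
 [ 0.5053 -0.4248]
 [ 0.4962 -0.3392]]
foot sc [[ 0.6352 -0.4093]
 [ 0.6285 -0.3218]
 [ 0.5077 -0.3341]]
deck [ 0.6512  0.0168 -0.0946]
[[-1.1, -1.1], [-1.9, -0.2], [-1.3, -2.3], [-0.8, -1.4], [-1.1, -1.5], [-1.9, -2.1], [2.1, -0.4], [-2.8, -3.1]]
```

Run:
```python
from h import *
go([.35,.33,.42],np.pi/2)
c=calibration('wrist');print(np.array(c['R']).T.round(3))
```

```text
shift cm [-18.91 -18.25 -18.15] turn [-0.002 -0.001 -0.411] rows>= 7.7
[[ 0.399  0.87   0.289]
 [ 0.917 -0.379 -0.126]
 [-0.001  0.315 -0.949]]
```

```bash
python3 -m jog '[[-2.5,-2.5,-2.5,0,0,-0.05,0],[-5,-5,-5,0,0,-0.1,0],[-7.5,-7.5,-7.5,0,0,-0.17,0],[-10,-10,-10,0,0,-0.22,0],[-12.5,-12.5,-12.5,0,0,-0.28,0],[-15,-15,-15,0,0,-0.34,0],[-17,-17,-17,0,0,-0.38,0],[-18.9,-18.2,-18.2,0,0,-0.41,0]]'
python3 -m jog '[[-1,-4,0,0,0,0,0],[-2,-8,0,0,0,0,0],[-3,-12,0,0,0,0,0],[-4,-16,0,0,0,0,0],[-5,-20,0,0,0,0,0],[-6,-23,0,0,0,0,0],[-7,-26,0,0,0,0,0],[-8,-29,0,0,0,0,0]]'
python3 - <<'E'
from h import *
go([.45,0.0,.42],np.pi/2)
c=calibration('wrist'); np.save('c1.npy',c,allow_pickle=True)
snap('wrist','w1',None,1.4)
p,R,o=tool();print(p.round(3),R.round(3).tolist(),o['t'])
E
```

```text
t: 0.77
tool_pos: [0.3505, 0.3284, 0.4239]
tool_rot: [-0.0, 3.139, 0.0]
contact_force: [-0.5, 0.6, 1.8]
opening: 0.0853
t: 1.43
tool_pos: [0.4305, 0.0366, 0.4237]
tool_rot: [0.001, 3.139, 0.001]
contact_force: [0.2, 0.1, -0.4]
opening: 0.0859
shift cm [-1.95 -3.66  0.37] turn [ 0.     0.003 -0.001] rows>= 1.0
[0.432 0.033 0.423] [[-1.0, 0.006, 0.002], [0.006, 1.0, -0.003], [-0.002, -0.003, -1.0]] 1.4833
```

View pics/w1.png

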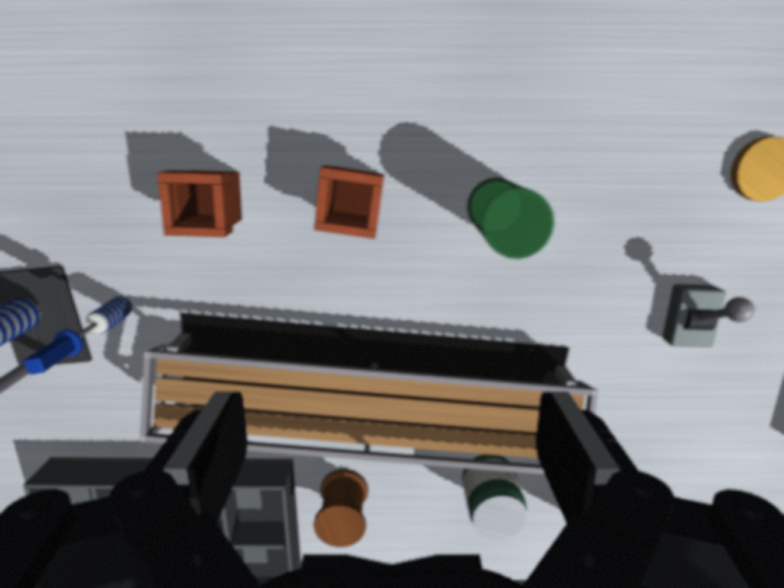

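```bash
cat > m2.py <<'E'
from m import *
C=np.load('c1.npy',allow_pickle=True).item()
W=lambda u,v,z:at_z('wrist',u/1.4,v/1.4,z,C)
print('----')
for nm,cs in (('potA',[(320,168),(383,175),(376,238),(315,230)]),('potB',[(159,173),(226,175),(228,237),(164,235)])):
    P=np.array([W(*c,.075) for c in cs]); pr(nm,P.mean(0)); pr(' sides',[np.linalg.norm(P[i]-P[(i+1)%4]) for i in range(4)]); pr(' yaw',[np.arctan2(*x[1::-1])-np.pi/2 for x in (P[1]-P[0],P[2]-P[3])]+[np.arctan2(*(x[1::-1]))for x in (P[3]-P[0],P[2]-P[1])])
pr('jar',W(515,222,.115));pr('jar base',W(497,207,.0));pr('lid',W(762,168,.014))
o,d=ray('wrist',740/1.4,309/1.4,C);pr('tip at z.084',W(740,309,.084))
pr('blk',[W(*c,0.03)[:2] for c in [(675,285),(725,290),(716,347),(667,343)]])
obsW=[(148,352),(597,390),(141,438)]
def g(p,k=(1,1,1)):
    R,o=pose(p);X=loc@R.T+o
    return np.r_[(proj('wrist',X[[0,1,3]],C)-np.array(obsW)/1.4).ravel()]
r=least_squares(g,[.65,0,0]);pr('deck wrist',r.x);print(r.fun.round(1))
pr('collar ray z.176',W(70,340,.176));pr('foot',[W(*c,.008)[:2] for c in[(62,267),(90,358)]])
E
python3 m2.py | sed -n '/----/,$p'
```

```text
----
potA [ 0.4197 -0.003   0.075 ]
 sides [0.0585 0.0599 0.059  0.0585]
 yaw [-0.1099 -0.134  -0.1255 -0.118 ]
potB [ 0.4215 -0.1493  0.075 ]
 sides [0.0625 0.0588 0.062  0.0587]
 yaw [-0.034  -0.0345 -0.0587 -0.0677]
jar [0.4301 0.1457 0.115 ]
jar base [0.4349 0.1532 0.    ]
lid [0.3907 0.4284 0.014 ]
tip at z.084 [0.5232 0.3871 0.084 ]
blk [[0.515  0.3481]
 [0.5208 0.4052]
 [0.5895 0.4092]
 [0.5842 0.3513]]
deck wrist [ 0.6492  0.0158 -0.0997]
[-1.4 -1.2  1.7  0.4 -0.3  1.5]
collar ray z.176 [ 0.5158 -0.2271  0.176 ]
foot [[ 0.5    -0.3338]
 [ 0.613  -0.3232]]
```

```bash
python3 -m jog '[[-1.5,-4,-0.4,0,0,0,0],[-3,-8,-0.8,0,0,0,0],[-4.5,-12,-1.2,0,0,0,0],[-6,-16,-1.6,0,0,0,0],[-7.5,-20,-2,0,0,0,0],[-9,-24,-2.4,0,0,0,0],[-10.5,-28,-2.7,0,0,0,0],[-11,-32,-2.7,0,0,0,0]]'
python3 -m jog '[[-0.5,-4,0,0,0,0,0],[-1,-8,0,0,0,0,0],[-1,-8,0,0,0,0,0]]'
python3 - <<'E'
from h import *
get_image('wrist')
c=calibration('wrist'); np.save('c2.npy',c,allow_pickle=True)
snap('wrist','w2',(60,80,460,380),2)
p,R,o=tool();print(p.round(4),o['t'])
E
```

```text
t: 2.15
tool_pos: [0.5384, -0.2771, 0.4505]
tool_rot: [0.009, 3.14, -0.004]
contact_force: [-0.5, -0.1, 0.3]
opening: 0.0847
t: 2.4
tool_pos: [0.5475, -0.3633, 0.4465]
tool_rot: [-0.019, -3.139, 0.003]
contact_force: [0.2, 1.1, -0.9]
opening: 0.0853
[ 0.5478 -0.3584  0.4486] 2.5
```

View pics/w2.png

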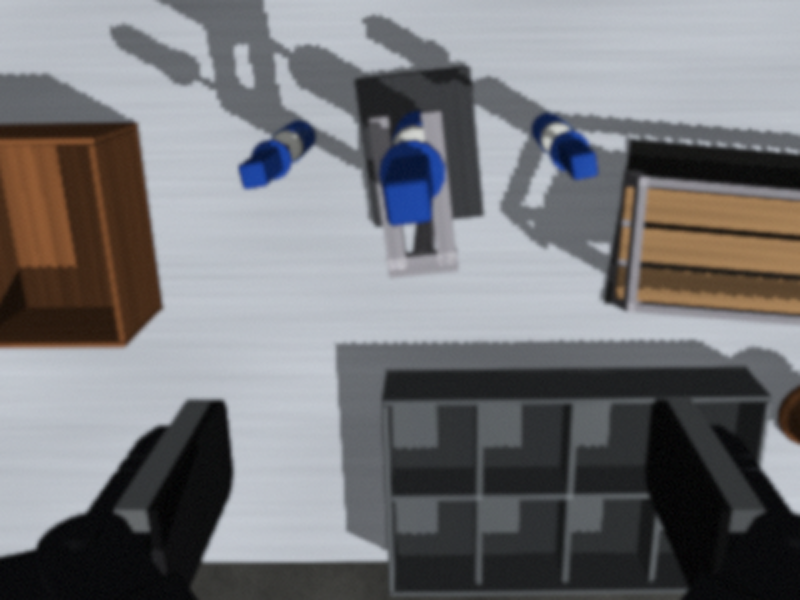

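```bash
cat > m3.py <<'E'
from h import *
C=np.load('c2.npy',allow_pickle=True).item()
W=lambda u,v,z:at_z('wrist',60+u/2,80+v/2,z,C)
pr=lambda n,x:print(n,np.round(x,4).tolist())
P=np.array([W(*c,.246) for c in[(386,182),(432,183),(433,222),(391,224)]]);pr('handle',P.mean(0));pr('s',[np.linalg.norm(P[i]-P[i-1]) for i in range(4)]);pr('edges',[np.arctan2(*(P[2]-P[3])[1::-1]),])
pr('collar',W(412,174,.176))
a,b,c,d=[W(*q,.17) for q in[(368,119),(390,275),(458,270),(440,111)]]
for n,x in zip('abcd',(a,b,c,d)):pr(n,x)
pr('yaws',[np.arctan2(*(b-a)[1::-1]),np.arctan2(*(c-d)[1::-1])]);pr('width',[np.linalg.norm(a-d),np.linalg.norm(b-c)])
go([.55,-.375,.205],np.pi/2+.1)
E
python3 m3.py
```

```text
handle [0.5482, -0.3735, 0.246]
s [0.0205, 0.0216, 0.019, 0.0201]
edges [1.6099]
collar [0.5485, -0.3751, 0.176]
a [0.5182, -0.3994, 0.17]
b [0.611, -0.3898, 0.17]
c [0.6083, -0.349, 0.17]
d [0.5142, -0.359, 0.17]
yaws [0.1023, 0.1052]
width [0.0406, 0.0409]
shift cm [-0.24 -1.65 24.36] turn [-0.    -0.001 -0.108] rows>= 5.9
```

```bash
python3 -m jog '[[-0.1,-1.6,3,0,0,-0.09,0],[-0.1,-1.6,7,0,0,-0.09,0],[-0.1,-1.6,11,0,0,-0.09,0],[-0.1,-1.6,15,0,0,-0.09,0],[-0.1,-1.6,18,0,0,-0.09,0],[-0.1,-1.6,21,0,0,-0.09,0],[-0.1,-1.6,23,0,0,-0.09,0],[-0.1,-1.6,24.3,0,0,-0.09,0]]'
python3 -m jog '[[0,0,0,0,0,0,0],[0,0,0,0,0,0,120],[0,0,0,0,0,0,180],[0,0,0,0,0,0,230],[0,0,0,0,0,0,255],[0,0,0,0,0,0,255],[0,0,0,0,0,0,255],[0,0,0,0,0,0,255]]' 50
python3 - <<'E'
from h import *
p,R,o=tool();print(p.round(4),R.round(3).tolist(),o['t'],o['opening'],np.round(o['contact_force'],1))
E
```

```text
t: 3.17
tool_pos: [0.5478, -0.3717, 0.2025]
tool_rot: [0.132, -3.135, -0.005]
contact_force: [0.7, 0.1, -0.9]
opening: 0.0852
t: 3.83
tool_pos: [0.5483, -0.3724, 0.2041]
tool_rot: [0.132, -3.137, -0.002]
contact_force: [0.1, -0.7, 4.1]
opening: 0.0216
[ 0.5483 -0.3724  0.2041] [[-0.996, -0.084, -0.002], [-0.084, 0.996, 0.001], [0.002, 0.001, -1.0]] 3.8333 0.021582557561625023 [ 0.1 -0.7  4.1]
```

```bash
python3 -m jog '[[0,0,-0.6,0,0,0,255],[0,0,-1.2,0,0,0,255],[0,0,-1.2,0,0,0,255],[2,0.03,-1.2,0,0,0,255],[4,0.06,-1.2,0,0,0,255],[6,0.1,-1.2,0,0,0,255],[8,0.15,-1.2,0,0,0,255],[9,0.17,-1.5,0,0,0,255]]'
python3 -m jog '[[0,0,-3,0,0,0,255],[0,0,-6,0,0,0,255],[0,0,-9,0,0,0,255],[0,0,-12,0,0,0,255],[0,0,-13,0,0,0,255],[0,0,-13,0,0,0,255]]'
python3 - <<'E'
from h import *
p,R,o=tool();print(p.round(4),R.round(3).tolist(),o['t'],o['opening'],np.round(o['contact_force'],1))
go([.431,.148,.345],np.pi/2)
E
```

```text
t: 4.5
tool_pos: [0.4565, -0.3778, 0.2182]
tool_rot: [0.13, -3.135, -0.004]
contact_force: [-0.4, -1.2, -1.4]
opening: 0.0217
t: 5.0
tool_pos: [0.4581, -0.3791, 0.3525]
tool_rot: [-0.13, 3.138, -0.004]
contact_force: [0.5, -0.2, 0.0]
opening: 0.0213
[ 0.4581 -0.3791  0.3525] [[-0.997, -0.083, 0.001], [-0.083, 0.997, -0.003], [-0.001, -0.003, -1.0]] 5.0 0.021269441244486983 [ 0.5 -0.2  0. ]
shift cm [-1.68 52.76  0.61] turn [-0.003  0.001  0.083] rows>= 12.7
```

```bash
python3 -m jog '[[0,3,0,0,0,0,255],[0,7,0,0,0,0,255],[-0.5,11,0,0,0,0,255],[-0.5,15,0,0,0,0,255],[-1,19,0,0,0,0,255],[-1,22,0,0,0,0,255],[-1,25,0,0,0,0,255],[-1,28,0,0,0,0,255]]'
python3 -m jog '[[0,3,0,0,0,0,255],[0,7,0,0,0,0,255],[0,11,0,0,0,0,255],[-0.5,15,0.5,0,0,0,255],[-0.5,19,0.5,0,0,0,255],[-0.6,22,0.5,0,0,0,255],[-0.7,24.8,0.5,0,0,0,255],[-0.7,24.8,0.5,0,0,0,255]]'
python3 - <<'E'
from h import *
get_image('wrist')
c=calibration('wrist'); np.save('c3.npy',c,allow_pickle=True)
snap('wrist','w3',None,1.4)
p,R,o=tool();print(p.round(4),R.round(3).tolist(),o['t'])
go([.431,.148,.345])
E
```

```text
t: 5.67
tool_pos: [0.4439, -0.0974, 0.3487]
tool_rot: [0.131, -3.137, 0.001]
contact_force: [1.4, -1.0, -1.5]
opening: 0.0212
t: 6.33
tool_pos: [0.4287, 0.1543, 0.3403]
tool_rot: [0.141, -3.131, -0.001]
contact_force: [0.5, 0.4, -1.8]
opening: 0.0219
[0.4294 0.151  0.3408] [[-0.996, -0.086, -0.006], [-0.086, 0.996, -0.002], [0.006, -0.002, -1.0]] 6.4333
shift cm [-0.14 -0.31 -0.42] turn [0. 0. 0.] rows>= 0.1
```

View pics/w3.png

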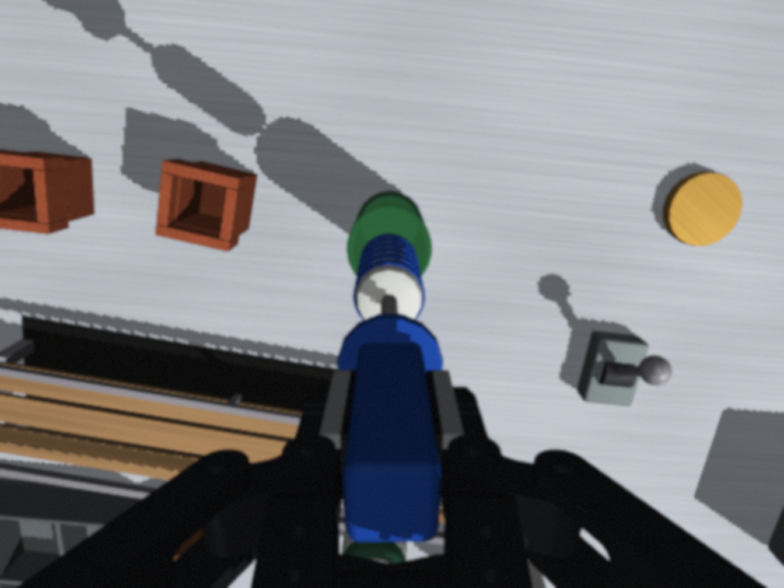

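Run:
```python
from h import *
C=np.load('c3.npy',allow_pickle=True).item()
W=lambda u,v,z:at_z('wrist',u/1.4,v/1.4,z,C).round(4)
for v in (240,243,246,250):print(v,W(389,v,.115))
p,R,o=tool()
P=lambda X:(proj('wrist',X,C)*1.4).round(0)
a=np.linspace(0,6.28,9)[:-1];cir=np.c_[np.cos(a),np.sin(a),0*a]
print('jar',P(cir*.031+[.431,.148,.115]).tolist())
for nm,r,z in(('coll',.019,-.028),('headtop',.018,-.099),('tip',.018,-.184)):
    X=(cir*r+[0,0,-z])@R.T+p
    X=X; q=P(X);print(nm,q.min(0),q.max(0),q.mean(0))
```

```text
240 [0.4243 0.1504 0.115 ]
243 [0.4265 0.1505 0.115 ]
246 [0.4287 0.1507 0.115 ]
250 [0.4316 0.151  0.115 ]
jar [[381.0, 290.0], [412.0, 280.0], [428.0, 253.0], [418.0, 221.0], [389.0, 206.0], [357.0, 216.0], [342.0, 245.0], [353.0, 275.0]]
coll [334. 320.] [441. 417.] [387.875 369.375]
headtop [351. 268.] [425. 338.] [388.125 303.   ]
tip [361. 232.] [417. 286.] [388.875 259.25 ]
```

Run:
```python
from h import *
from scipy.optimize import least_squares
a=np.linspace(0,6.28,60);cir=np.c_[np.cos(a),np.sin(a),0*a]*.031
cyl=np.r_[cir,cir+[0,0,.115]]
for fn,cf,box,use in(('w1','c1',(300,110,410,200),[0,1,2,3]),('w3','c3',(230,110,325,200),[0,1,2])):
    C=np.load(cf+'.npy',allow_pickle=True).item()
    im=cv2.imread(f'pics/{fn}_raw.png').astype(int);b,g,r=im[...,0],im[...,1],im[...,2]
    m=(g>r+20)&(g>b+8);x0,y0,x1,y1=box;v,u=np.nonzero(m[y0:y1,x0:x1]);u+=x0;v+=y0
    e=np.array([u.min(),v.min(),u.max(),v.max()])
    def f(p):
        q=proj('wrist',cyl+[p[0],p[1],0],C);return (np.r_[q.min(0),q.max(0)]-e)[use]
    s=least_squares(f,[.43,.15]);print(fn,e,s.x.round(4),s.fun.round(1))
```

```text
w1 [336 129 395 184] [0.4341 0.1511] [-2.6 -2.3  2.1  2.1]
w3 [248 139 308 195] [0.4369 0.1516] [-0.5  0.   0.5]
```

```bash
python3 -m jog '[[-0.6,-0.1,0,0,0,0,255],[-0.6,-0.1,2,0,0,0,255],[-0.6,-0.1,4,0,0,0,255],[-0.6,-0.1,6,0,0,0,255],[-0.6,-0.1,7,0,0,0,255],[-0.6,-0.1,8,0,0,0,255],[-0.6,-0.1,8,0,0,0,255]]'
python3 - <<'E'
from h import *
get_image('wrist');snap('wrist','w4',(180,90,380,240),3)
p,R,o=tool();print(p.round(4),R.round(3).tolist(),np.round(o['contact_force'],1),np.round(o['wrist_torque'],2))
go([.435,.1505,.194])
E
```

```text
t: 7.02
tool_pos: [0.4342, 0.1493, 0.2582]
tool_rot: [0.132, -3.128, 0.004]
contact_force: [0.1, 0.0, -1.5]
opening: 0.0214
[0.4353 0.1499 0.2611] [[-0.996, -0.085, -0.006], [-0.085, 0.996, -0.002], [0.006, -0.002, -1.0]] [ 0.5 -0.5 -0.4] [-0.01  0.05  0.02]
shift cm [-0.02  0.07  6.71] turn [0. 0. 0.] rows>= 1.6
```

View pics/w4.png

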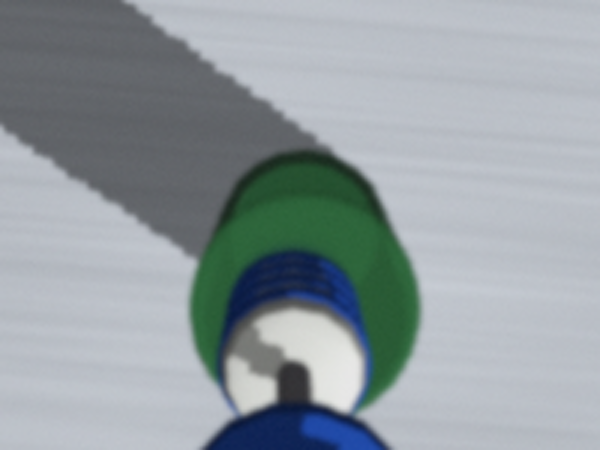

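```bash
python3 -m jog '[[0,0.25,1,0,0,0,255],[0,0.25,2.5,0,0,0,255],[0,0.25,4,0,0,0,255],[0,0.25,5.5,0,0,0,255],[0,0.25,6.5,0,0,0,255],[0,0.25,6.8,0,0,0,255],[0,0.25,6.8,0,0,0,255],[0,0.25,6.8,0,0,0,255]]'
python3 - <<'E'
from h import *
p,R,o=tool();print(p.round(4),R.round(3).tolist(),np.round(o['contact_force'],1),np.round(o['wrist_torque'],2))
E
```

```text
t: 7.78
tool_pos: [0.4351, 0.1524, 0.1939]
tool_rot: [0.133, -3.134, 0.003]
contact_force: [0.3, 0.6, -0.5]
opening: 0.0214
[0.4351 0.1524 0.1939] [[-0.996, -0.085, -0.005], [-0.085, 0.996, -0.002], [0.005, -0.001, -1.0]] [ 0.3  0.6 -0.5] [ 0.02 -0.08 -0.07]
```

```bash
python3 -m jog '[[0,0,0.25,0,0,0,255],[0,0,0.25,0,0,0,255],[0,0,-2.5,0,0,0,255],[0,0,-5,0,0,0,255],[0,0,-7.5,0,0,0,255],[0,0,-9.5,0,0,0,255],[0,0,-10.2,0,0,0,255],[0,0,-10.2,0,0,0,255]]'
python3 -m jog '[[0,0,0,0,0,0,255],[0,0,2.5,0,0,0,255],[0,0,5,0,0,0,255],[0,0,7.5,0,0,0,255],[0,0,9.5,0,0,0,255],[0,0,10.3,0,0,0,255],[0,0,10.4,0,0,0,255],[0,0,10.4,0,0,0,255]]'
python3 -m jog '[[0,0,0.1,0,0,0,255],[0,0,-2.5,0,0,0,255],[0,0,-5,0,0,0,255],[0,0,-7.5,0,0,0,255],[0,0,-9.5,0,0,0,255],[0,0,-10.2,0,0,0,255],[0,0,-10.2,0,0,0,255],[0,0,-10.2,0,0,0,255]]'
```

```text
t: 8.45
tool_pos: [0.4368, 0.1528, 0.2989]
tool_rot: [-0.134, 3.138, -0.001]
contact_force: [1.5, -0.6, -0.9]
opening: 0.0217
t: 9.12
tool_pos: [0.4365, 0.1527, 0.1942]
tool_rot: [0.134, -3.138, 0.002]
contact_force: [0.8, 0.3, -0.5]
opening: 0.0214
t: 9.78
tool_pos: [0.4366, 0.1528, 0.2961]
tool_rot: [0.134, -3.138, 0.001]
contact_force: [-0.5, -0.3, -1.7]
opening: 0.0212
```

```bash
python3 -m jog '[[0,0,-2,0,0,0,255],[0,0,-4,0,0,0,255],[0,0,-6,0,0,0,255],[0,-3,-6,0,0,0,255],[0,-7,-6,0,0,0,255],[0,-11,-6,0,0,0,255],[0,-15,-6,0,0,0,255],[0,-18,-6,0,0,0,255]]'
python3 -m jog '[[0,-3,0,0,0,0,255],[0,-7,0,0,0,0,255],[0,-11,0,0,0,0,255],[0,-15,0,0,0,0,255],[0,-19,0,0,0,0,255],[0,-23,0,0,0,0,255],[0,-27,0,0,0,0,255],[0,-31,0,0,0,0,255]]'
python3 - <<'E'
from h import *
p,R,o=tool();print(p.round(4),R.round(3).tolist(),o['t'])
a=.1027
s=np.array([.5483,-.3724,.218]);e=s-.09*np.array([np.cos(a),np.sin(a),0])
R2=cv2.Rodrigues(np.array([0,0,.084]))[0]@np.array([[-1,0,0],[0,1,0],[0,0,-1.]])
go(e+[0,0,.135],R2=R2);go(e,R2=R2)
E
```

```text
t: 10.45
tool_pos: [0.4512, -0.0288, 0.3538]
tool_rot: [0.132, -3.135, 0.001]
contact_force: [0.4, -0.0, -0.9]
opening: 0.0211
t: 11.12
tool_pos: [0.4764, -0.3394, 0.3512]
tool_rot: [0.131, -3.133, -0.004]
contact_force: [1.3, 0.4, -0.7]
opening: 0.0215
[ 0.4764 -0.3394  0.3512] [[-0.996, -0.083, -0.006], [-0.083, 0.997, 0.002], [0.006, 0.003, -1.0]] 11.1167
shift cm [ 2.11 -4.06 -0.18] turn [ 0.003 -0.006 -0.001] rows>= 1.1
shift cm [ 2.03 -4.1  13.32] turn [ 0.003 -0.006 -0.001] rows>= 3.4
```

```bash
python3 -m jog '[[1,-2,0,0,0,0,255],[2,-4.1,0,0.003,-0.006,0,255],[2,-4.1,2,0.003,-0.006,0,255],[2,-4.1,5,0.003,-0.006,0,255],[2,-4.1,8,0.003,-0.006,0,255],[2,-4.1,11,0.003,-0.006,0,255],[2,-4.1,13,0.003,-0.006,0,255],[2,-4.1,13.3,0.003,-0.006,0,255]]'
python3 -m jog '[[0,0,0,0,0,0,255],[0,0,0,0,0,0,255]]'
python3 - <<'E'
from h import *
p,R,o=tool();print(p.round(4),R.round(3).tolist(),o['t'])
get_image('wrist');c=calibration('wrist'); np.save('c5.npy',c,allow_pickle=True);snap('wrist','w5',(130,100,430,325),2.6)
go([.5483,-.3724,.218])
E
```

```text
t: 11.78
tool_pos: [0.4561, -0.3787, 0.2097]
tool_rot: [0.131, -3.13, -0.015]
contact_force: [-0.2, 0.7, -1.4]
opening: 0.0217
t: 11.95
tool_pos: [0.4554, -0.3779, 0.2079]
tool_rot: [0.13, -3.127, -0.019]
contact_force: [0.7, -0.1, -0.8]
opening: 0.0219
[ 0.4554 -0.3779  0.2079] [[-0.996, -0.083, -0.012], [-0.083, 0.996, 0.012], [0.011, 0.013, -1.0]] 11.95
shift cm [-9.2 -0.1 -0.8] turn [0. 0. 0.] rows>= 2.2
```

View pics/w5.png

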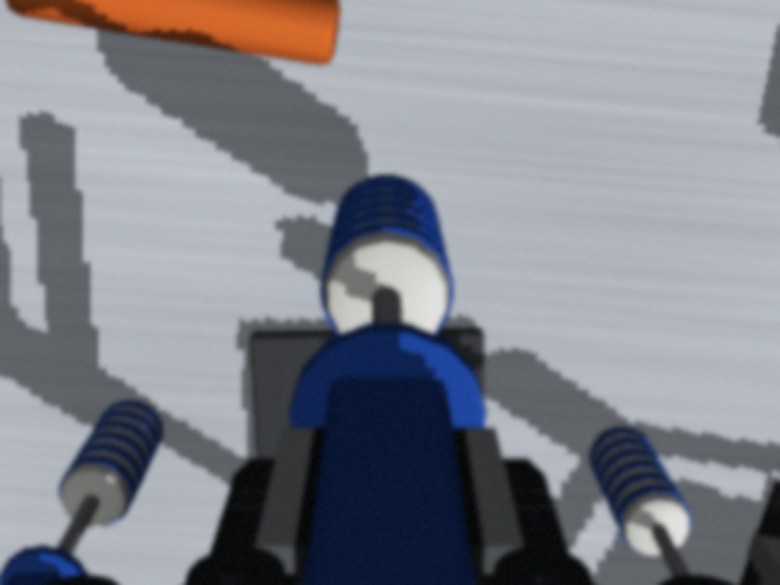

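```bash
cat >> h.py <<'E'
def Rdown(yaw,tilt=0):
    """jaw axis at world yaw+pi/2; tilt>0 leans tool z forward (along yaw direction)"""
    return cv2.Rodrigues(np.array([0,0,yaw]))[0]@cv2.Rodrigues(np.array([0,-tilt,0.]))[0]@np.array([[-1,0,0],[0,1,0],[0,0,-1.]])
def st():
    p,R,o=tool();print('pos',p.round(4),'z',R[:,2].round(3),'y',R[:,1].round(3),'t',round(o['t'],2),'op',round(o['opening'],4),'F',np.round(o['contact_force'],1))
E
python3 -c "
from h import *
st();go([.4585,-.3815,.219],R2=Rdown(.084))"
```

```text
pos [ 0.4565 -0.379   0.2107] z [-0.008  0.008 -1.   ] y [-0.083  0.996  0.009] t 12.05 op 0.0213 F [ 0.1  0.5 -0.3]
shift cm [-0.17 -0.26 -0.83] turn [ 0.009 -0.008 -0.001] rows>= 0.2
```

```bash
python3 -m jog '[[-0.1,-0.4,-0.5,0.004,-0.004,0,255],[-0.1,-0.4,-0.8,0.009,-0.008,0,255],[-0.1,-0.4,-0.8,0.009,-0.008,0,255],[-0.1,-0.4,-0.8,0.009,-0.008,0,255]]'
python3 -c "
from h import *
st();go([.5485,-.374,.219],R2=Rdown(.084));get_image('top');st();go([.5485,-.374,.219],R2=Rdown(.084))"
```

```text
t: 12.38
tool_pos: [0.4584, -0.3835, 0.2204]
tool_rot: [-0.131, 3.137, -0.003]
contact_force: [-0.6, -0.2, -0.9]
opening: 0.0215
pos [ 0.4584 -0.3835  0.2204] z [ 0.002 -0.002 -1.   ] y [-0.083  0.997 -0.002] t 12.38 op 0.0215 F [-0.6 -0.2 -0.9]
shift cm [-9.06  0.2   0.16] turn [-0.002  0.002 -0.001] rows>= 2.2
pos [ 0.4581 -0.3832  0.2197] z [ 0.002 -0.001 -1.   ] y [-0.083  0.997 -0.001] t 12.43 op 0.0213 F [ 0.  -0.5 -0.8]
shift cm [-9.08  0.17  0.08] turn [-0.001  0.001 -0.001] rows>= 2.2
```

```bash
python3 -m jog '[[-2,0.05,0,0,0,0,255],[-4,0.1,0,0,0,0,255],[-6,0.15,0,0,0,0,255],[-8,0.2,0,0,0,0,255],[-9,0.2,0,0,0,0,255],[-9,0.2,0,0,0,0,255],[-9,0.2,0,0,0,0,255]]'
python3 -c "
from h import *
st()"
python3 -m jog '[[0,0,0.4,0,0,0,255],[0,0,0.8,0,0,0,255],[0,0,1.2,0,0,0,255],[0,0,1.45,0,0,0,255],[0,0,1.45,0,0,0,255],[0,0,1.45,0,0,0,255]]'
python3 -c "
from h import *
st();snap('scene','s6',(110,130,260,250),4)"
```

```text
t: 13.02
tool_pos: [0.5474, -0.3736, 0.2195]
tool_rot: [-0.132, 3.138, -0.002]
contact_force: [-0.1, -0.0, -0.5]
opening: 0.0216
pos [ 0.5474 -0.3736  0.2195] z [ 0.    -0.001 -1.   ] y [-0.084  0.996 -0.001] t 13.02 op 0.0216 F [-0.1 -0.  -0.5]
t: 13.52
tool_pos: [0.5471, -0.3737, 0.2048]
tool_rot: [-0.131, 3.139, -0.001]
contact_force: [0.6, -0.5, -0.6]
opening: 0.0214
pos [ 0.5471 -0.3737  0.2048] z [ 0.    -0.001 -1.   ] y [-0.084  0.997 -0.001] t 13.52 op 0.0214 F [ 0.6 -0.5 -0.6]
```

View pics/s6.png

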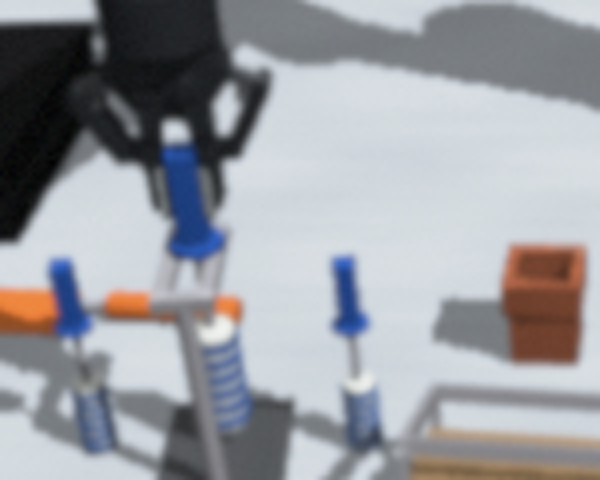

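The collar sits over the prongs and the stem is in the slot. I'll release, lift away and check it again.

```bash
python3 -m jog '[[0,0,0.15,0,0,0,255],[0,0,0.15,0,0,0,255],[0,0,0.15,0,0,0,150],[0,0,0.1,0,0,0,60],[0,0,0.1,0,0,0,0],[0,0,0.1,0,0,0,0],[0,0,0.1,0,0,0,0],[0,0,0.1,0,0,0,0]]'
python3 -m jog '[[0,0,-2,0,0,0,0],[0,0,-5,0,0,0,0],[0,0,-8,0,0,0,0],[0,0,-12,0,0,0,0],[0,0,-16,0,0,0,0],[0,0,-18,0,0,0,0]]'
python3 -c "
from h import *
st();snap('scene','s7',(100,130,360,250),3);go([.40,0.0,.45],R2=Rdown(0))"
```

```text
t: 14.23
tool_pos: [0.5472, -0.3737, 0.2039]
tool_rot: [-0.131, 3.139, -0.001]
contact_force: [0.0, -0.5, -0.6]
opening: 0.0852
t: 14.73
tool_pos: [0.5479, -0.3741, 0.3906]
tool_rot: [-0.131, 3.133, -0.01]
contact_force: [0.7, -0.1, 1.1]
opening: 0.0851
pos [ 0.5479 -0.3741  0.3906] z [ 0.006 -0.006 -1.   ] y [-0.084  0.996 -0.007] t 14.73 op 0.0851 F [ 0.7 -0.1  1.1]Traceback (most recent call last):
  File "<string>", line 3, in <module>
    st();snap('scene','s7',(100,130,360,250),3);go([.40,0.0,.45],R2=Rdown(0))
                                                                    ~~~~~^^^
  File "h.py", line 43, in Rdown
    return cv2.Rodrigues(np.array([0,0,yaw]))[0]@cv2.Rodrigues(np.array([0,-tilt,0.]))[0]@np.array([[-1,0,0],[0,1,0],[0,0,-1.]])
           ~~~~~~~~~~~~~^^^^^^^^^^^^^^^^^^^^^
cv2.error: OpenCV(4.12.0) /io/opencv/modules/calib3d/src/calibration_base.cpp:151: error: (-210:Unsupported format or combination of formats) The matrices must have 32f or 64f data type in function 'Rodrigues'
```

View pics/s7.png

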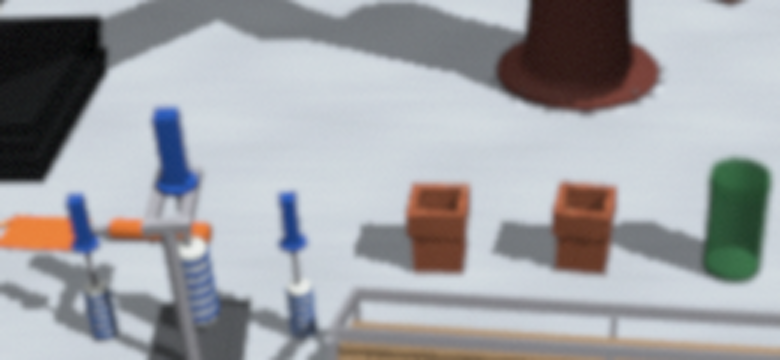

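```bash
sed -i 's/np.array(\[0,0,yaw\])/np.array([0,0,yaw],float)/' h.py; python3 -c "
from h import *
st();go([.4205,-.151,.25],R2=Rdown(-.05))"
```

```text
pos [ 0.5485 -0.3747  0.3944] z [ 0.011 -0.01  -1.   ] y [-0.084  0.996 -0.011] t 14.78 op 0.0855 F [-1.  -0.   3.5]
shift cm [11.03 23.51 14.08] turn [-0.01   0.011  0.134] rows>= 7.1
```

```bash
python3 -m jog '[[2,4,0,0,0,0.03,0],[4,8,0,0,0,0.06,0],[6,12,0,0,0,0.1,0],[8,16,2,-0.01,0.01,0.134,0],[9.5,20,5,-0.01,0.01,0.134,0],[11,23.5,9,-0.01,0.01,0.134,0],[11,23.5,13,-0.01,0.011,0.134,0],[11,23.5,14,-0.01,0.011,0.134,0]]'
python3 -m jog '[[0,0,0,0,0,0,0],[0,0,0,0,0,0,0],[0,0,0,0,0,0,0]]'
python3 -c "
from h import *
st();c=calibration('wrist'); np.save('c8.npy',c,allow_pickle=True);snap('wrist','w8',None,1.4);st();go([.4205,-.151,.047],R2=Rdown(-.05))"
```

```text
t: 15.45
tool_pos: [0.4203, -0.1497, 0.2502]
tool_rot: [0.077, 3.138, -0.002]
contact_force: [0.2, 0.5, -0.2]
opening: 0.0854
t: 15.7
tool_pos: [0.4215, -0.1506, 0.2529]
tool_rot: [0.077, 3.135, -0.005]
contact_force: [0.4, 0.4, 0.4]
opening: 0.0852
pos [ 0.4215 -0.1506  0.2529] z [ 0.006 -0.004 -1.   ] y [ 0.049  0.999 -0.003] t 15.7 op 0.0852 F [0.4 0.4 0.4]
pos [ 0.4222 -0.1512  0.2542] z [ 0.008 -0.005 -1.   ] y [ 0.049  0.999 -0.004] t 15.75 op 0.0855 F [-0.1 -1.1  0.4]
shift cm [ 0.33  0.1  20.72] turn [-0.004  0.008  0.001] rows>= 5.0
```

View pics/w8.png

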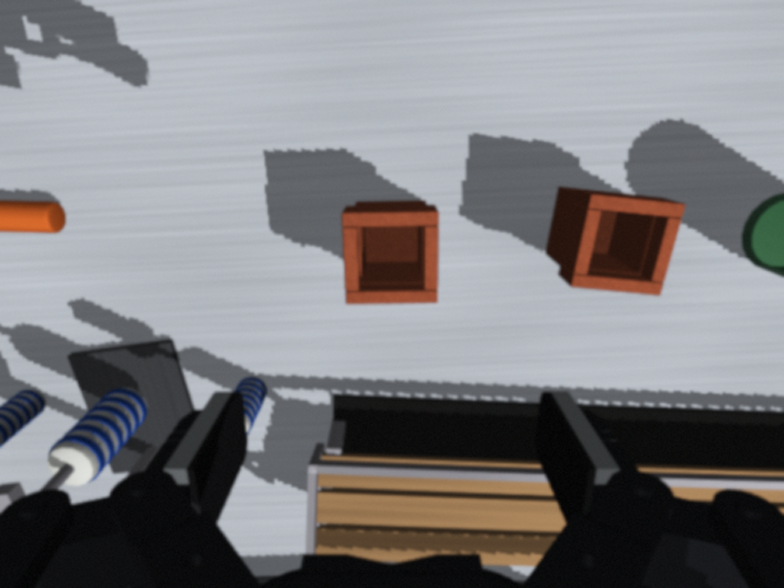

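```bash
python3 -c "
from h import *
C=np.load('c8.npy',allow_pickle=True).item()
for cs in ([(343,210),(438,208),(437,302),(347,303)],[(593,195),(685,205),(660,294),(577,285)]):
  P=np.array([at_z('wrist',u/1.4,v/1.4,.075,C) for u,v in cs]);print(P.mean(0).round(4),[round(np.linalg.norm(P[i]-P[i-1]),4) for i in range(4)],[(np.arctan2(*x[1::-1])-np.pi/2).round(3) for x in (P[1]-P[0],P[2]-P[3])])"
```

```text
[ 0.4198 -0.151   0.075 ] [np.float64(0.0605), np.float64(0.0582), np.float64(0.061), np.float64(0.0585)] [np.float64(-0.027), np.float64(-0.036)]
[ 0.4197 -0.0014  0.075 ] [np.float64(0.0576), np.float64(0.058), np.float64(0.058), np.float64(0.0554)] [np.float64(-0.149), np.float64(-0.159)]
```

```bash
python3 -m jog '[[0.3,0.1,3,-0.004,0.008,-0.02,0],[0.3,0.1,7,-0.004,0.008,-0.02,0],[0.3,0.1,11,-0.004,0.008,-0.02,0],[0.3,0.1,15,-0.004,0.008,-0.02,0],[0.3,0.1,18,-0.004,0.008,-0.02,0],[0.3,0.1,20,-0.004,0.008,-0.02,0],[0.3,0.1,20.7,-0.004,0.008,-0.02,0],[0.3,0.1,20.7,-0.004,0.008,-0.02,0]]'
python3 -m jog '[[0,0,0,0,0,0,0],[0,0,0,0,0,0,60],[0,0,0,0,0,0,100],[0,0,0,0,0,0,160],[0,0,0,0,0,0,200],[0,0,0,0,0,0,200],[0,0,0,0,0,0,200]]' 60
python3 -c "
from h import *
st()"
```

```text
t: 16.42
tool_pos: [0.4221, -0.1522, 0.048]
tool_rot: [0.047, 3.141, -0.001]
contact_force: [-0.5, -0.3, 0.3]
opening: 0.0851
t: 17.0
tool_pos: [0.4243, -0.1533, 0.0509]
tool_rot: [0.047, 3.136, -0.005]
contact_force: [0.6, -0.3, 6.6]
opening: 0.0591
pos [ 0.4243 -0.1533  0.0509] z [ 0.005 -0.003 -1.   ] y [ 0.03   1.    -0.003] t 17.0 op 0.0591 F [ 0.6 -0.3  6.6]
```

```bash
cat >> h.py <<'E'
DECK=(.650,.016,-.098)
def deckpt(x,y,z):
    Q=Rdown(DECK[2],.2618)@np.diag([-1.,1,-1]); return Q@np.array([x,y,z])+[DECK[0],DECK[1],.058]
def godeck(x,y,z): go(deckpt(x,y,z),R2=Rdown(DECK[2],.2618))
E
python3 -c "
from h import *
st();print(deckpt(0,-.15,.051));
for z in(.14,.051):godeck(.004,-.15,z)
"
```

```text
pos [ 0.4243 -0.1533  0.0509] z [ 0.005 -0.003 -1.   ] y [ 0.03   1.    -0.003] t 17.0 op 0.0591 F [ 0.6 -0.3  6.6]
[ 0.62218705 -0.13198877  0.10726221]
shift cm [-17.87   2.82 -14.25] turn [ 0.006 -0.256  0.068] rows>= 5.5
shift cm [-20.13   2.69  -5.64] turn [ 0.006 -0.256  0.068] rows>= 5.1
```

```bash
python3 -m jog '[[0,0,-2,0,0,0,200],[0,0,-6,0,0,0,200],[0,0,-10,0,0,0,200],[0,0,-14,0,-0.05,0.02,200],[-3,0.5,-16,0.002,-0.1,0.04,200],[-6.5,1,-17,0.004,-0.15,0.06,200],[-10,1.5,-16.5,0.006,-0.2,0.068,200],[-13,2,-16,0.006,-0.256,0.068,200]]'
python3 -c "
from h import *
st();godeck(.004,-.15,.14)"
```

```text
t: 17.67
tool_pos: [0.557, -0.1369, 0.215]
tool_rot: [0.141, 2.869, -0.021]
contact_force: [-0.5, -0.1, -1.7]
opening: 0.0591
pos [ 0.557  -0.1369  0.215 ] z [ 0.265 -0.028 -0.964] y [ 0.098  0.995 -0.002] t 17.67 op 0.0591 F [-0.5 -0.1 -1.7]
shift cm [-3.81  1.13  3.2 ] turn [-0.002  0.008  0.   ] rows>= 1.2
```

```bash
python3 -m jog '[[-2,0.6,0,0,0,0,200],[-3.8,1.1,1,0,0.004,0,200],[-3.8,1.1,3,0,0.004,0,200],[-3.8,1.1,3.2,0,0.004,0,200],[-3.8,1.1,3.2,0,0.004,0,200],[-3.8,1.1,3.2,0,0.004,0,200]]'
python3 -c "
from h import *
st();godeck(.004,-.15,.056)"
```

```text
t: 18.17
tool_pos: [0.6024, -0.1304, 0.1942]
tool_rot: [0.141, 2.874, -0.021]
contact_force: [1.0, -0.2, -1.5]
opening: 0.0591
pos [ 0.6024 -0.1304  0.1942] z [ 0.26  -0.027 -0.965] y [ 0.098  0.995 -0.001] t 18.17 op 0.0591 F [ 1.  -0.2 -1.5]
shift cm [-0.04  0.05  8.41] turn [-0.001  0.003 -0.   ] rows>= 2.0
```

```bash
python3 -m jog '[[0,0,2,0,0.003,0,200],[0,0,5,0,0.003,0,200],[0,0,7,0,0.003,0,200],[0,0,8,0,0.003,0,200],[0,0,8.2,0,0.003,0,200],[0,0,8.2,0,0.003,0,200],[0,0,8.2,0,0.003,0,200]]'
python3 -c "
from h import *
st();godeck(.004,-.15,.051);snap('scene','s9',(180,180,420,300),3.3)"
```

```text
t: 18.75
tool_pos: [0.6245, -0.133, 0.1172]
tool_rot: [0.141, 2.874, -0.022]
contact_force: [0.9, 0.2, -0.2]
opening: 0.059
pos [ 0.6245 -0.133   0.1172] z [ 0.26  -0.028 -0.965] y [ 0.099  0.995 -0.002] t 18.75 op 0.059 F [ 0.9  0.2 -0.2]
shift cm [0.1  0.08 0.9 ] turn [-0.002  0.003 -0.   ] rows>= 0.2
```

View pics/s9.png

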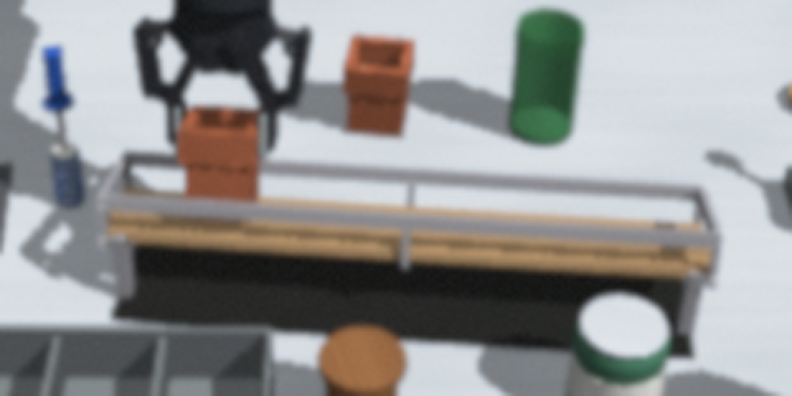

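```bash
python3 -m jog '[[0,0,0.3,0,0,0,200],[0,0,0.5,0,0,0,200],[0,0,0.7,0,0,0,200],[0,0,0.8,0,0,0,200],[0,0,0.8,0,0,0,200]]'
python3 -m jog '[[0,0,0.15,0,0,0,200],[0,0,0.15,0,0,0,200],[0,0,0.15,0,0,0,200]]'
```

```text
t: 19.22
tool_pos: [0.6266, -0.1332, 0.1094]
tool_rot: [0.141, 2.874, -0.022]
contact_force: [0.6, 0.1, -2.4]
opening: 0.0591
t: 19.47
tool_pos: [0.6272, -0.1333, 0.1085]
tool_rot: [0.141, 2.873, -0.022]
contact_force: [-1.7, 0.8, 2.1]
opening: 0.0591
```

```bash
python3 -m jog '[[0,0,0.1,0,0,0,200],[0,0,0.2,0,0,0,200],[0,0,0.2,0,0,0,200],[0,0,0.2,0,0,0,200]]'
python3 -c "
from h import *
st()"
```

```text
t: 19.8
tool_pos: [0.6274, -0.1334, 0.1085]
tool_rot: [0.141, 2.875, -0.022]
contact_force: [-11.6, 1.6, 12.2]
opening: 0.0589
pos [ 0.6274 -0.1334  0.1085] z [ 0.259 -0.028 -0.965] y [ 0.098  0.995 -0.002] t 19.8 op 0.0589 F [-11.6   1.6  12.2]
```

Firm contact. I'll release and withdraw along the tool axis.

```bash
python3 -m jog '[[0,0,-0.05,0,0,0,200],[0,0,-0.05,0,0,0,140],[0,0,-0.05,0,0,0,60],[0,0,-0.05,0,0,0,0],[0,0,-0.05,0,0,0,0],[0,0,-0.05,0,0,0,0],[0,0,-0.05,0,0,0,0]]'
python3 -m jog '[[0,0,-2,0,0,0,0],[0,0,-5,0,0,0,0],[0,0,-9,0,0,0,0],[0,0,-12,0,0.05,0,0],[0,0,-14,0,0.15,0,0],[0,0,-14,0,0.15,0,0]]'
python3 -c "
from h import *
st();go([.4197,-.003,.25],R2=Rdown(-.13))"
```

```text
t: 20.38
tool_pos: [0.6273, -0.1333, 0.1089]
tool_rot: [0.141, 2.875, -0.022]
contact_force: [-0.2, 0.0, -0.1]
opening: 0.0853
t: 20.88
tool_pos: [0.5944, -0.1307, 0.2519]
tool_rot: [0.148, 3.016, -0.017]
contact_force: [1.1, -0.8, 1.7]
opening: 0.0851
pos [ 0.5944 -0.1307  0.2519] z [ 0.121 -0.017 -0.992] y [ 0.098  0.995 -0.005] t 20.88 op 0.0851 F [ 1.1 -0.8  1.7]
shift cm [18.52 11.   -2.15] turn [-0.003  0.123  0.032] rows>= 5.2
```

```bash
python3 -m jog '[[3,2,-1,0,0.02,0,0],[6,4,-1.5,0,0.04,0.01,0],[9,5.5,-2,0,0.06,0.01,0],[12,7.5,-2.1,0,0.08,0.02,0],[15,9,-2.1,-0.003,0.1,0.03,0],[18.5,11,-2.1,-0.003,0.123,0.032,0],[18.5,11,-2.1,-0.003,0.123,0.032,0],[18.5,11,-2.1,-0.003,0.123,0.032,0]]'
python3 -m jog '[[0,0,0,0,0,0,0],[0,0,0,0,0,0,0]]'
python3 -c "
from h import *
st();c=calibration('wrist'); np.save('c10.npy',c,allow_pickle=True);snap('wrist','w10',None,1.4);st();go([.4197,-.003,.047],R2=Rdown(-.13))"
```

```text
t: 21.55
tool_pos: [0.4189, -0.0022, 0.2483]
tool_rot: [0.201, 3.135, -0.0]
contact_force: [0.4, 0.2, 0.3]
opening: 0.0854
t: 21.72
tool_pos: [0.4195, -0.0025, 0.2481]
tool_rot: [0.202, 3.135, -0.0]
contact_force: [-0.1, 0.7, 1.2]
opening: 0.0856
pos [ 0.4195 -0.0025  0.2481] z [ 0. -0. -1.] y [ 0.128  0.992 -0.   ] t 21.72 op 0.0856 F [-0.1  0.7  1.2]
pos [ 0.4196 -0.0026  0.2483] z [ 0. -0. -1.] y [ 0.128  0.992 -0.   ] t 21.77 op 0.0855 F [-0.1  0.7  0.1]
shift cm [-1.000e-02 -3.000e-02  2.013e+01] turn [-0.     0.     0.001] rows>= 4.8
```

View pics/w10.png

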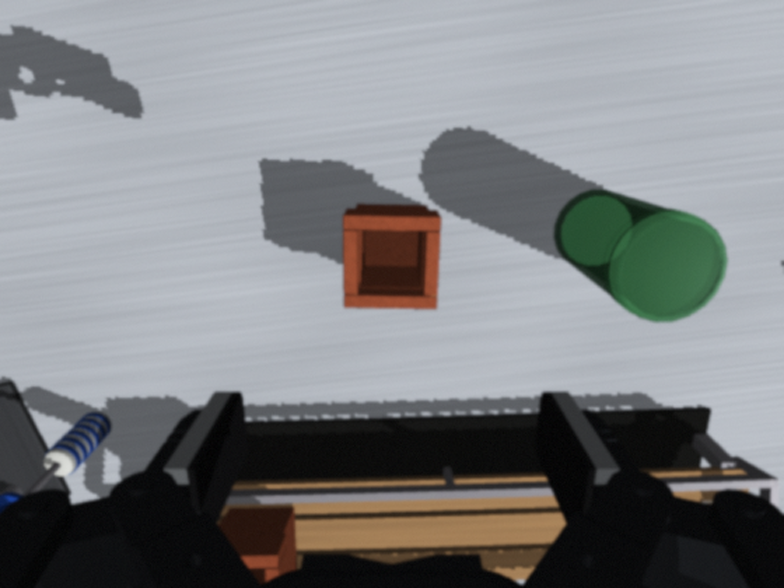

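```bash
python3 -c "
from h import *
C=np.load('c10.npy',allow_pickle=True).item()
print(at_z('wrist',667/1.4,264/1.4,.115,C).round(4),at_z('wrist',391/1.4,259/1.4,.075,C).round(4))"
python3 -m jog '[[0,0,3,0,0,0,0],[0,0,7,0,0,0,0],[0,0,11,0,0,0,0],[0,0,15,0,0,0,0],[0,0,18,0,0,0,0],[0,0,19.5,0,0,0,0],[0,0,20.1,0,0,0,0],[0,0,20.1,0,0,0,0]]'
python3 -m jog '[[0,0,0,0,0,0,0],[0,0,0,0,0,0,60],[0,0,0,0,0,0,100],[0,0,0,0,0,0,160],[0,0,0,0,0,0,200],[0,0,0,0,0,0,200],[0,0,0,0,0,0,200]]' 60
python3 -c "
from h import *
st();godeck(.004,0,.14)"
```

```text
[0.4286 0.1484 0.115 ] [ 0.4168 -0.0023  0.075 ]
t: 22.43
tool_pos: [0.4189, -0.0029, 0.0456]
tool_rot: [-0.203, -3.132, -0.0]
contact_force: [0.1, 0.6, -0.5]
opening: 0.0854
t: 23.02
tool_pos: [0.4207, -0.0032, 0.0476]
tool_rot: [0.203, 3.134, -0.0]
contact_force: [0.8, 0.3, 5.8]
opening: 0.059
pos [ 0.4207 -0.0032  0.0476] z [ 0.001 -0.    -1.   ] y [ 0.129  0.992 -0.   ] t 23.02 op 0.059 F [0.8 0.3 5.8]
shift cm [-19.27   4.76 -14.65] turn [-0.004 -0.261 -0.031] rows>= 5.9
```

```bash
python3 -m jog '[[0,0,-2,0,0,0,200],[0,0,-6,0,0,0,200],[0,0,-10,0,0,0,200],[0,0.5,-14,0,-0.05,-0.01,200],[-3,1,-16,-0.002,-0.1,-0.02,200],[-6.5,1.8,-17,-0.004,-0.15,-0.03,200],[-10,2.7,-16.5,-0.004,-0.2,-0.03,200],[-13,3.4,-16,-0.004,-0.261,-0.031,200]]'
python3 -c "
from h import *
st();godeck(.003,0,.13)"
```

```text
t: 23.68
tool_pos: [0.5566, 0.014, 0.2102]
tool_rot: [0.141, 2.87, -0.019]
contact_force: [0.1, 0.7, -2.4]
opening: 0.0592
pos [0.5566 0.014  0.2102] z [ 0.264 -0.026 -0.964] y [ 0.098  0.995 -0.   ] t 23.68 op 0.0592 F [ 0.1  0.7 -2.4]
shift cm [-5.29  1.12  4.14] turn [-0.     0.007 -0.   ] rows>= 1.6
```

```bash
python3 -m jog '[[-2,0.5,0,0,0,0,200],[-4,0.9,0.5,0,0.005,0,200],[-5.3,1.1,2.5,0,0.005,0,200],[-5.3,1.1,4.1,0,0.005,0,200],[-5.3,1.1,4.1,0,0.005,0,200],[-5.3,1.1,4.1,0,0.005,0,200]]'
python3 -m jog '[[0,0,2,0,0,0,200],[0,0,4,0,0,0,200],[0,0,6,0,0,0,200],[0,0,7,0,0,0,200],[0,0,7,0,0,0,200],[0,0,7,0,0,0,200]]'
python3 -c "
from h import *
st();godeck(.003,0,.047)"
```

```text
t: 24.18
tool_pos: [0.6179, 0.019, 0.1825]
tool_rot: [0.141, 2.879, -0.019]
contact_force: [0.3, -0.2, -1.1]
opening: 0.0591
t: 24.68
tool_pos: [0.6355, 0.0172, 0.1153]
tool_rot: [0.141, 2.88, -0.019]
contact_force: [0.1, -0.0, -1.0]
opening: 0.0589
pos [0.6355 0.0172 0.1153] z [ 0.255 -0.025 -0.967] y [ 0.098  0.995 -0.   ] t 24.68 op 0.0589 F [ 0.1 -0.  -1. ]
shift cm [-0.23  0.02  1.21] turn [-0.    -0.003  0.   ] rows>= 0.3
```

```bash
python3 -m jog '[[-0.2,0,0.3,0,0,0,200],[-0.2,0,0.6,0,-0.003,0,200],[-0.2,0,0.9,0,-0.003,0,200],[-0.2,0,0.9,0,-0.003,0,200],[-0.2,0,0.9,0,-0.003,0,200]]'
python3 -m jog '[[0,0,0.15,0,0,0,200],[0,0,0.25,0,0,0,200],[0,0,0.25,0,0,0,200],[0,0,0.25,0,0,0,200]]'
python3 -m jog '[[0,0,0.1,0,0,0,200],[0,0,0.1,0,0,0,200],[0,0,0.1,0,0,0,200]]'
```

```text
t: 25.1
tool_pos: [0.6397, 0.0168, 0.1071]
tool_rot: [0.141, 2.877, -0.019]
contact_force: [-0.1, -0.1, -2.0]
opening: 0.0595
t: 25.43
tool_pos: [0.6405, 0.0167, 0.1049]
tool_rot: [0.141, 2.876, -0.019]
contact_force: [-0.1, -0.5, -0.8]
opening: 0.0593
t: 25.68
tool_pos: [0.6407, 0.0167, 0.1048]
tool_rot: [0.141, 2.877, -0.019]
contact_force: [-5.4, 1.8, 4.7]
opening: 0.0593
```

```bash
python3 -m jog '[[0,0,0.1,0,0,0,200],[0,0,0.05,0,0,0,200],[0,0,0,0,0,0,140],[0,0,0,0,0,0,60],[0,0,0,0,0,0,0],[0,0,0,0,0,0,0],[0,0,0,0,0,0,0],[0,0,0,0,0,0,0]]'
python3 -m jog '[[0,0,-2,0,0,0,0],[0,0,-5,0,0,0,0],[0,0,-9,0,0,0,0],[0,0,-12,0,0.05,0,0],[0,0,-14,0,0.15,0,0],[0,0,-14,0,0.15,0,0]]'
python3 -c "
from h import *
st();go([.432,.150,.25],R2=Rdown(-.098));go([.432,.150,.085],R2=Rdown(-.098))"
```

```text
t: 26.35
tool_pos: [0.6408, 0.0167, 0.1049]
tool_rot: [0.141, 2.876, -0.019]
contact_force: [0.5, 0.1, 0.6]
opening: 0.0852
t: 26.85
tool_pos: [0.6084, 0.0199, 0.2481]
tool_rot: [0.148, 3.016, -0.01]
contact_force: [0.6, 0.7, 1.0]
opening: 0.0853
pos [0.6084 0.0199 0.2481] z [ 0.121 -0.012 -0.993] y [ 0.098  0.995 -0.001] t 26.85 op 0.0853 F [0.6 0.7 1. ]
shift cm [18.66 11.22 -2.48] turn [-0.001  0.122 -0.   ] rows>= 5.3
shift cm [20.67 11.23 13.89] turn [-0.001  0.122 -0.   ] rows>= 6.6
```

```bash
python3 -m jog '[[3,2,-1,0,0.02,0,0],[6,4,-1.5,0,0.04,0,0],[9,5.5,-2,0,0.06,0,0],[12,7.5,-2.4,0,0.08,0,0],[15,9,-2.4,0,0.1,0,0],[18.6,11.2,-2.4,0,0.122,0,0],[18.6,11.2,-2.4,0,0.122,0,0],[18.6,11.2,-2.4,0,0.122,0,0]]'
python3 -m jog '[[0,0,0,0,0,0,0],[0,0,0,0,0,0,0]]'
python3 -c "
from h import *
from scipy.optimize import least_squares
C=calibration('wrist');snap('wrist','w11');st();go([.432,.150,.080],R2=Rdown(-.098))
im=cv2.imread('pics/w11_raw.png').astype(int);b,g,r=im[...,0],im[...,1],im[...,2]
m=((g>r+12)&(g>b+4)).astype(np.uint8);m[300:]=0
n,l,s,c=cv2.connectedComponentsWithStats(m);i=1+s[1:,4].argmax();print(s[i])
e=np.array([s[i][0],s[i][1],s[i][0]+s[i][2],s[i][1]+s[i][3]])
a=np.linspace(0,6.28,60);cir=np.c_[np.cos(a),np.sin(a),0*a]*.031;cyl=np.r_[cir,cir+[0,0,.115]]
def f(p):
  q=proj('wrist',cyl+[p[0],p[1],0],C);return np.r_[q.min(0),q.max(0)]-e
s=least_squares(f,[.43,.15]);print(s.x.round(4),s.fun.round(1))"
```

```text
t: 27.52
tool_pos: [0.4316, 0.1506, 0.2481]
tool_rot: [-0.15, -3.138, 0.001]
contact_force: [0.0, -0.1, 0.8]
opening: 0.0855
t: 27.68
tool_pos: [0.4321, 0.1502, 0.2478]
tool_rot: [-0.151, -3.138, 0.001]
contact_force: [0.3, -0.4, 0.0]
opening: 0.0853
pos [0.4322 0.15   0.2479] z [-0.    -0.001 -1.   ] y [ 0.096  0.995 -0.001] t 27.73 op 0.0854 F [-0.   0.4  0.5]
shift cm [2.000e-02 1.000e-02 1.679e+01] turn [-0.001 -0.     0.001] rows>= 4.0
[ 241  143   80   96 5870]
[0.4332 0.1512] [-0.3 -1.2  0.3  1.1]
```

```bash
python3 -m jog '[[-0.1,0.1,3,0,0,0,0],[-0.1,0.1,7,0,0,0,0],[-0.1,0.1,11,0,0,0,0],[-0.1,0.1,14,0,0,0,0],[-0.1,0.1,16,0,0,0,0],[-0.1,0.1,16.8,0,0,0,0],[-0.1,0.1,16.8,0,0,0,0],[-0.1,0.1,16.8,0,0,0,0]]'
python3 -m jog '[[0,0,0,0,0,0,20],[0,0,0,0,0,0,40],[0,0,0,0,0,0,55],[0,0,0,0,0,0,70],[0,0,0,0,0,0,100],[0,0,0,0,0,0,200],[0,0,0,0,0,0,200],[0,0,0,0,0,0,200]]' 60
python3 -c "
from h import *
st();godeck(0,.15,.16)"
```

```text
t: 28.4
tool_pos: [0.4343, 0.1505, 0.0807]
tool_rot: [0.153, 3.137, -0.001]
contact_force: [0.3, -0.0, 0.1]
opening: 0.0852
t: 29.07
tool_pos: [0.4357, 0.1507, 0.0827]
tool_rot: [0.152, 3.134, -0.001]
contact_force: [-0.6, 0.2, 6.5]
opening: 0.0611
pos [0.4357 0.1507 0.0827] z [ 0.004 -0.001 -1.   ] y [ 0.097  0.995 -0.   ] t 29.07 op 0.0611 F [-0.6  0.2  6.5]
shift cm [-18.56   3.67 -12.91] turn [-0.    -0.258  0.001] rows>= 5.5
```

```bash
python3 -m jog '[[0,0,-2,0,0,0,200],[0,0,-6,0,0,0,200],[0,0,-10,0,0,0,200],[0,0.3,-14,0,-0.05,0,200],[-3,0.8,-16,0,-0.1,0,200],[-6.5,1.4,-17,0,-0.15,0,200],[-10,2,-16.5,0,-0.2,0,200],[-13,2.6,-16,0,-0.258,0,200]]'
python3 -c "
from h import *
st();godeck(.003,.15,.17)"
```

```text
t: 29.73
tool_pos: [0.5695, 0.1643, 0.2455]
tool_rot: [0.14, 2.87, -0.017]
contact_force: [-0.5, -0.3, -3.7]
opening: 0.061
pos [0.5695 0.1643 0.2455] z [ 0.264 -0.025 -0.964] y [0.097 0.995 0.001] t 29.73 op 0.061 F [-0.5 -0.3 -3.7]
shift cm [-4.57  1.02  3.59] turn [0.001 0.006 0.001] rows>= 1.4
```

```bash
python3 -m jog '[[-2,0.5,0,0,0,0,200],[-3.5,0.9,0.5,0,0.005,0,200],[-4.6,1,2,0,0.005,0,200],[-4.6,1,3.6,0,0.005,0,200],[-4.6,1,3.6,0,0.005,0,200],[-4.6,1,3.6,0,0.005,0,200]]'
python3 -m jog '[[0,0,2,0,0,0,200],[0,0,4,0,0,0,200],[0,0,6,0,0,0,200],[0,0,7.2,0,0,0,200],[0,0,7.2,0,0,0,200],[0,0,7.2,0,0,0,200]]'
python3 -c "
from h import *
st();godeck(.003,.15,.083)"
```

```text
t: 30.23
tool_pos: [0.6227, 0.1688, 0.2205]
tool_rot: [0.14, 2.88, -0.019]
contact_force: [0.1, -0.1, -2.3]
opening: 0.0612
t: 30.73
tool_pos: [0.6406, 0.1671, 0.1509]
tool_rot: [0.14, 2.881, -0.019]
contact_force: [0.7, 0.4, -2.6]
opening: 0.0607
pos [0.6406 0.1671 0.1509] z [ 0.253 -0.025 -0.967] y [ 0.097  0.995 -0.   ] t 30.73 op 0.0607 F [ 0.7  0.4 -2.6]
shift cm [-0.23  0.06  1.3 ] turn [-0.    -0.004  0.001] rows>= 0.3
```

```bash
python3 -m jog '[[-0.2,0,0.3,0,0,0,200],[-0.2,0,0.6,0,-0.004,0,200],[-0.2,0,0.9,0,-0.004,0,200],[-0.2,0,0.9,0,-0.004,0,200],[-0.2,0,0.9,0,-0.004,0,200]]'
python3 -m jog '[[0,0,0.15,0,0,0,200],[0,0,0.25,0,0,0,200],[0,0,0.25,0,0,0,200],[0,0,0.25,0,0,0,200]]'
python3 -m jog '[[0,0,0.1,0,0,0,200],[0,0,0.15,0,0,0,200],[0,0,0.15,0,0,0,200]]'
```

```text
t: 31.15
tool_pos: [0.6447, 0.1667, 0.1428]
tool_rot: [0.14, 2.877, -0.019]
contact_force: [-0.0, -0.4, -3.0]
opening: 0.0606
t: 31.48
tool_pos: [0.6453, 0.1666, 0.1402]
tool_rot: [0.14, 2.877, -0.019]
contact_force: [0.3, -0.1, -2.4]
opening: 0.0611
t: 31.73
tool_pos: [0.6458, 0.1666, 0.1389]
tool_rot: [0.14, 2.877, -0.019]
contact_force: [-0.2, 0.2, -2.7]
opening: 0.0606
```

```bash
python3 -m jog '[[0,0,0.1,0,0,0,200],[0,0,0.15,0,0,0,200],[0,0,0.15,0,0,0,200]]'
python3 -c "
from h import *
st();godeck(.003,.15,.083)"
```

```text
t: 31.98
tool_pos: [0.6461, 0.1666, 0.139]
tool_rot: [0.14, 2.877, -0.02]
contact_force: [-5.2, -0.6, 6.0]
opening: 0.0613
pos [0.6461 0.1666 0.139 ] z [ 0.257 -0.026 -0.966] y [ 0.097  0.995 -0.001] t 31.98 op 0.0613 F [-5.2 -0.6  6. ]
shift cm [0.   0.05 0.  ] turn [-0.001 -0.001  0.001] rows>= 0.0
```

Contact is exactly at the predicted height. I'll release, withdraw and look at the rack, then at the switch.

```bash
python3 -m jog '[[0,0,0.1,0,0,0,200],[0,0,0,0,0,0,160],[0,0,0,0,0,0,100],[0,0,0,0,0,0,40],[0,0,0,0,0,0,0],[0,0,0,0,0,0,0],[0,0,0,0,0,0,0],[0,0,0,0,0,0,0]]'
python3 -m jog '[[0,0,-2,0,0,0,0],[0,0,-5,0,0,0,0],[0,0,-9,0,0,0,0],[0,0,-13,0,0.05,0,0],[2,0,-17,0,0.1,0,0],[4,0,-20,0,0.15,0,0],[5,0,-22,0,0.2,0,0],[5,0,-22,0,0.2,0,0]]'
python3 -c "
from h import *
st();snap('scene','s12',(100,150,480,320),2.1);go([.50,.36,.38],R2=Rdown(0))"
```

```text
t: 32.65
tool_pos: [0.6464, 0.1666, 0.1393]
tool_rot: [0.14, 2.877, -0.019]
contact_force: [-0.9, 0.8, 0.1]
opening: 0.0855
t: 33.32
tool_pos: [0.5425, 0.1776, 0.3457]
tool_rot: [0.148, 3.067, -0.001]
contact_force: [0.0, 0.5, 1.4]
opening: 0.0852
pos [0.5425 0.1776 0.3457] z [ 0.071 -0.004 -0.997] y [0.096 0.995 0.002] t 33.32 op 0.0852 F [0.  0.5 1.4]
shift cm [ 5.75 17.78 -4.15] turn [-0.002  0.069 -0.097] rows>= 4.6
```

View pics/s12.png

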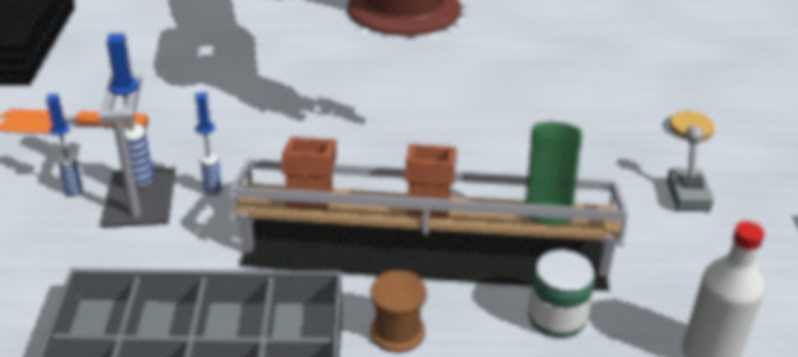

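```bash
python3 -m jog '[[1,4,-0.5,0,0.02,-0.02,100],[1,8,-1,0,0.04,-0.04,200],[1,12,-1,0,0.05,-0.06,255],[1,16,-1,0,0.069,-0.08,255],[1,18.5,-1,0,0.069,-0.097,255],[1,18.5,-1,0,0.069,-0.097,255],[1,18.5,-1,0,0.069,-0.097,255]]'
python3 -c "
from h import *
get_image('wrist');st();c=calibration('wrist'); np.save('c13.npy',c,allow_pickle=True);snap('wrist','w13',(180,80,440,275),3)"
```

```text
t: 33.95
tool_pos: [0.5498, 0.3633, 0.3484]
tool_rot: [0.003, -3.138, 0.007]
contact_force: [-0.2, -0.3, -0.6]
opening: 0.0008
pos [0.5499 0.3623 0.3491] z [-0.003 -0.004 -1.   ] y [-0.     1.    -0.004] t 34.0 op 0.0001 F [-0.2 -1.4  0.6]
```

View pics/w13.png

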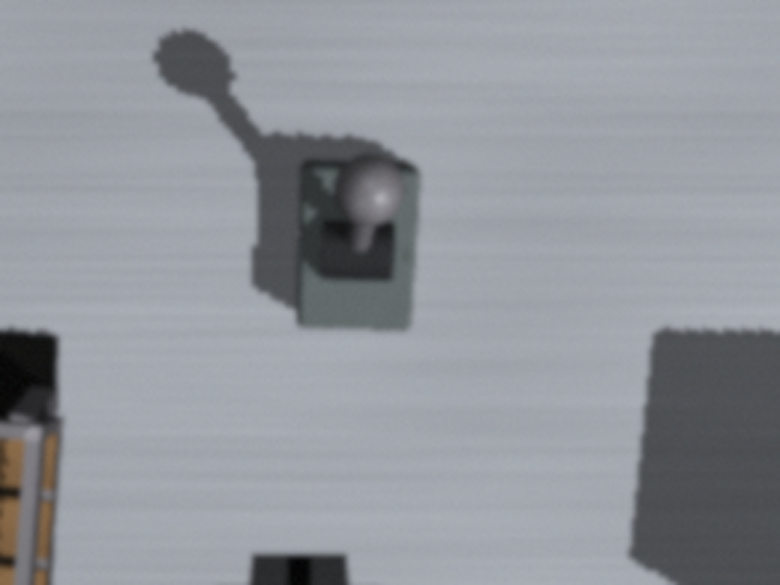

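```bash
python3 -c "
from h import *
C=np.load('c13.npy',allow_pickle=True).item()
W=lambda u,v,z:at_z('wrist',180+u/3,80+v/3,z,C).round(4)
P=np.array([W(*c,.03) for c in[(303,165),(418,172),(411,328),(300,326)]]);print(P,P.mean(0))
print('slot',W(357,250,.03),'tip',W(371,190,.085))
go([.47,.38,.20],R2=Rdown(0));go([.47,.38,.058],R2=Rdown(0))"
```

```text
[[0.5205 0.3633 0.03  ]
 [0.5233 0.4105 0.03  ]
 [0.5896 0.4098 0.03  ]
 [0.5887 0.3621 0.03  ]] [0.555525 0.386425 0.03    ]
slot [0.5557 0.386  0.03  ] tip [0.5231 0.3879 0.085 ]
shift cm [ 7.97  1.88 15.  ] turn [-0.004 -0.002 -0.001] rows>= 4.1
shift cm [ 7.94  1.93 29.2 ] turn [-0.004 -0.002 -0.001] rows>= 7.3
```

```bash
python3 -m jog '[[3,1,2,0,0,0,255],[6,2,4,0,0,0,255],[7.5,2.5,8,-0.004,-0.002,0,255],[7.5,2.5,12,-0.004,-0.002,0,255],[7.5,2.5,16,-0.004,-0.002,0,255],[7.5,2.5,20,-0.004,-0.002,0,255],[7.5,2.5,24,-0.004,-0.002,0,255],[7.5,2.5,26,-0.004,-0.002,0,255]]'
python3 -m jog '[[0,0,2.5,0,0,0,255],[0,0,2.5,0,0,0,255],[0,0,2.5,0,0,0,255]]'
python3 -c "
from h import *
st();go([.555,.3875,.063],R2=Rdown(0))"
```

```text
t: 34.72
tool_pos: [0.4718, 0.3824, 0.0839]
tool_rot: [-0.004, -3.135, 0.006]
contact_force: [-1.1, -1.2, -0.3]
opening: 0.0001
t: 34.97
tool_pos: [0.4705, 0.3802, 0.057]
tool_rot: [-0.007, -3.132, 0.01]
contact_force: [0.2, -0.4, 0.5]
opening: -0.0
pos [0.4705 0.3802 0.057 ] z [-0.01  -0.007 -1.   ] y [ 0.004  1.    -0.007] t 34.97 op -0.0 F [ 0.2 -0.4  0.5]
shift cm [-8.44  0.76 -0.69] turn [-0.007 -0.01  -0.004] rows>= 2.0
```

```bash
python3 -m jog '[[-1,0.7,-0.7,-0.007,-0.01,0,255],[-2.5,0.7,-0.7,-0.007,-0.01,0,255],[-4,0.7,-0.7,-0.007,-0.01,0,255],[-5,0.7,-0.7,-0.007,-0.01,0,255],[-6,0.7,-0.7,-0.007,-0.01,0,255],[-7,0.7,-0.7,-0.007,-0.01,0,255],[-8,0.7,-0.7,-0.007,-0.01,0,255],[-8.4,0.7,-0.7,-0.007,-0.01,0,255]]'
python3 -m jog '[[-0.3,0,0,0,0,0,255],[-0.6,0,0,0,0,0,255],[-0.6,0,0,0,0,0,255]]'
python3 -c "
from h import *
st()"
```

```text
t: 35.63
tool_pos: [0.5561, 0.3869, 0.0635]
tool_rot: [0.008, 3.141, 0.001]
contact_force: [-1.1, -0.1, -0.1]
opening: 0.0
t: 35.88
tool_pos: [0.5611, 0.3868, 0.0628]
tool_rot: [-0.008, -3.139, -0.0]
contact_force: [-3.5, -0.8, 1.4]
opening: -0.0
pos [0.5611 0.3868 0.0628] z [-0.003  0.    -1.   ] y [0.005 1.    0.   ] t 35.88 op -0.0 F [-3.5 -0.8  1.4]
```

Light resistance so far. I'll push on in small steps until it meets the stop.

```bash
python3 -m jog '[[-0.3,0,0,0,0,0,255],[-0.5,0,0,0,0,0,255],[-0.5,0,0,0,0,0,255]]'
python3 -m jog '[[-0.2,0,0,0,0,0,255],[-0.4,0,0,0,0,0,255],[-0.4,0,0,0,0,0,255]]'
```

```text
t: 36.13
tool_pos: [0.5618, 0.3868, 0.0624]
tool_rot: [-0.007, -3.128, 0.003]
contact_force: [-14.8, -1.6, 8.9]
opening: 0.0
t: 36.38
tool_pos: [0.5619, 0.3869, 0.0625]
tool_rot: [-0.006, -3.118, 0.006]
contact_force: [-13.8, -2.0, 9.2]
opening: 0.0002
```

```bash
python3 -m jog '[[1,0,0,0,0,0,255],[3,0,0,0,0,0,255],[5,0,0,0,0,0,255],[8,0,-2,0,0,0,255],[8,0,-6,0,0,0,255],[8,0,-10,0,0,0,255],[8,0,-14,0,0,0,255],[8,0,-18,0,0,0,255]]'
python3 -m jog '[[4,0,-3,0,0,0,255],[6,0,-6,0,0,0,255],[6,0,-6,0,0,0,255],[6,0,-6,0,0,0,255]]'
python3 -c "
from h import *
st();im=[]
for n,b in(('scene',(110,130,450,310)),('top',(140,170,410,300))):
  snap(n,n+'14');i=cv2.imread(f'pics/{n}14_raw.png')[b[1]:b[3],b[0]:b[2]];s=760/i.shape[1]*.9;im.append(cv2.resize(i,(560 if n=='scene' else 620,int(i.shape[0]*(560 if n=='scene' else 620)/i.shape[1])),interpolation=cv2.INTER_CUBIC))
im=[np.pad(i,((0,0),(0,620-i.shape[1]),(0,0))) for i in im];o=np.vstack(im);print(o.shape);cv2.imwrite('pics/f14.png',o)"
```

```text
t: 37.05
tool_pos: [0.4857, 0.3878, 0.2461]
tool_rot: [-0.005, -3.12, 0.006]
contact_force: [0.5, 0.1, 0.3]
opening: -0.0003
t: 37.38
tool_pos: [0.4271, 0.3892, 0.3117]
tool_rot: [-0.003, -3.127, -0.001]
contact_force: [0.6, -0.0, -0.5]
opening: -0.0
pos [0.4271 0.3892 0.3117] z [-0.014  0.    -1.   ] y [0.002 1.    0.   ] t 37.38 op -0.0 F [ 0.6 -0.  -0.5]
(594, 620, 3)
```

```bash
python3 -c "
from h import *
a=cv2.imread('pics/s0_raw.png').astype(int);b=cv2.imread('pics/scene14_raw.png').astype(int);c=cv2.imread('pics/s12_raw.png').astype(int)
for nm,X in(('off',(.523,.388,.085)),('on',(.589,.387,.085)),('mid',(.556,.387,.09))):
  u,v=proj('scene',X)[0].round().astype(int);print(nm,u,v,'t0',a[v-1:v+3,u-1:u+2].mean((0,1)).round(),'now',b[v-1:v+3,u-1:u+2].mean((0,1)).round())
def ch(p,q,nm):
  m=(np.abs(p-q).max(2)>40).astype(np.uint8);n,l,s,_=cv2.connectedComponentsWithStats(m)
  print(nm,[tuple(map(int,r)) for r in s[1:] if r[4]>25])
ch(b,c,'since s12');ch(a,b,'since start')
# dark object columns around switch
for im,n in((a,'t0'),(b,'now')):
  g=im[200:250,412:446].mean(2);print(n,[''.join('#' if x<120 else '.' for x in r) for r in g[::2]])
"
```

```text
off 430 213 t0 [142. 137. 137.] now [ 81. 147. 181.]
on 436 227 t0 [216. 209. 201.] now [149. 144. 144.]
mid 433 218 t0 [187. 182. 178.] now [200. 199. 196.]
since s12 [(335, 0, 71, 71, 2574), (408, 0, 8, 21, 110), (312, 3, 45, 76, 1169), (417, 3, 7, 6, 31), (419, 5, 61, 127, 4236), (408, 28, 6, 11, 43), (310, 63, 83, 67, 1719), (217, 72, 21, 8, 105), (288, 80, 18, 6, 69), (272, 85, 17, 23, 220), (388, 91, 17, 41, 269), (202, 120, 134, 74, 2006), (226, 120, 29, 9, 84), (257, 120, 20, 8, 83), (173, 122, 101, 87, 2877), (243, 130, 12, 4, 34), (426, 210, 9, 22, 88), (431, 224, 9, 10, 59), (394, 226, 16, 9, 58), (398, 239, 14, 6, 52)]
since start [(302, 0, 51, 100, 1900), (332, 0, 62, 40, 645), (413, 5, 67, 25, 725), (459, 21, 18, 7, 62), (457, 27, 15, 7, 57), (398, 28, 15, 11, 95), (490, 31, 11, 8, 42), (420, 39, 45, 92, 1985), (455, 42, 21, 8, 94), (478, 42, 15, 15, 144), (459, 53, 40, 74, 1366), (218, 71, 9, 5, 26), (288, 80, 18, 6, 61), (266, 86, 10, 27, 112), (280, 86, 22, 24, 189), (311, 86, 43, 22, 494), (206, 120, 49, 13, 357), (183, 124, 152, 70, 2061), (311, 143, 94, 32, 836), 
[... 1444 characters left out ...]
..............', '..........#######.................', '.................#................', '..................................', '..................................', '..................................', '..................................', '.....................#............', '....................###...........', '....................#####.........', '.......#...........####...........', '......#################...........', '....###################...........', '..#.###################...........', '....#######.......................', '.....######.......................', '......######......................', '......####################........', '........##################........']
```

```bash
python3 -c "
from station import *
finish_job();print(get_obs()['t'])"
```

```text
the job is handed in; nothing more can be done
the job is handed in; nothing more can be done
```

The washing-up is done and handed in after about 37 s of robot time.

**Brush:** I lifted the large brush out of the fork and scrubbed the jar with two strokes. Each went from about 4 mm or less above the inner floor to the mouth. That depth is worked out from the TCP height; I felt no contact with the floor. The last close scene pictures show the brush hanging by its collar in the fork.

**Rack:** Only two pots were present. Both pots and the jar are on the rack between the rails, mouth up, and I lowered each until it touched the slats. The picture after the jar was placed shows all three standing, and the later image comparison found no change there. Neither pot was knocked aside before it was gripped.

**Switch:** I pushed the toggle to its end stop, where the force rose to about 15 N. The camera pixels show the tip now at its "on" position.

**Checks:** The final scene comparison shows no change at the lid, trowel, spool or tin. I could not look at the last picture because the 16-view limit was reached, so the final state was checked only with image code. The scene camera also placed objects about 1 cm farther out than the top and wrist cameras, so I used the latter two. I got no reading of the toggle angle itself.

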